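# Tighten the scanner mount's lock ring with the pin spanner

### The arm

A 6-joint arm with a two-finger parallel gripper is mounted at the origin on the work surface. World frame = base frame: x ahead of the robot, y to its left, z up, the work surface at z = 0. Lengths are in m, angles in rad, forces in N, time in s.
With the tool pointing down it reaches from about 0.35 to 0.775 m from the base axis. Payload 5.5 kg.
Tool frame: the origin (TCP) lies on the centre line of the jaws, within the pads' length; the fingertips stand 25 mm ahead of it and the grasp point (between the pads) lies 6 mm ahead of it; z points along the fingers, x is the direction in which the jaws open and shut, and the axes are right-handed (so a half turn about z gives the same grasp; the last joint's range is limited). The gripper opens to 85 mm and grips with 20 to 120 N. Pads are 22 mm wide; open, the fingers measure 114 mm over their backs; the gripper's body (76 mm by 85 mm) begins 54 mm behind the grasp point. The pads swing forward as they close: fully open they stand 13 mm farther back than shut.
Start: joints at [-1.352, 0.313, 0.046, 1.304, 0, 1.431], TCP at [0.202, -0.538, 0.233] pointing down, gripper open.
Joint ranges: [-2.76, 2.76], [-0.86, 1.69], [-1.03, 1.26], [-2.2, 2.34], [-1.47, 1.5], [-3.14, 3.14]. Speed limits (rad/s): [2.57, 2.57, 3.14, 3.14, 3.14, 3.14].

### API

Orientations are given as a unit quaternion [w, x, y, z].
In Python, from bench import readout, read_camera, camera_model, job_done, recognise gives the robot as it stands.
- The arm moves only by the tool carry_out, never from a script. Its argument "moves" is a list of rows, each a list of 3 entries, a list of its own where there are three numbers: the closure, from 0 (fully open) to 1 (shut), then the shift along the tool's x, y, z in cm, then the turn about the tool's z in degrees. A call has 1 to 10 rows; each row is the pose to reach, as a shift and turn from the pose commanded when the call began, along the tool's axes at that moment; what a row does not reach only later rows make up. A row lasts 1/10 s, in which the tool goes at most 50 mm and 8.59 degrees, less where a joint would pass 70% of its speed; a pose out of reach is approached as far as the arm can. A call with a gripper value outside its range is refused whole. The fingers move at their own pace and stop on an object; the grip force is fixed at half the most. Time passes only in rows, so rows that repeat a pose let the fingers close. It gives the time, the measured TCP pose, the force and the opening at its end, in the units of the state.
- readout.sense(): the state, without advancing time (a new reading comes with each control period).
- read_camera(name): name is "scene" or "top"; returns the picture (400x640x3 uint8, red, green, blue); there is no depth.
- camera_model(name): a dict with "camera_matrix" (3x3 intrinsics, pixels), "dist_coeffs" ([k1, k2, p1, p2, k3] as OpenCV has them; the pictures are not rectified), "R" (3x3) and "t" (3): a world point X has camera coordinates R X + t. Camera axes: x right, y down, z forward; pixel columns grow to the right and rows downward; lengths in m; the calibration is good to about 2 mm. A picture is of the moment at which its call begins. camera_model takes no time and is no camera call.
- job_done(): hands the job in, once; it reports no verdict.
Trained networks look in the newest picture that a camera, given by its name, has taken for a name from the list of things; names that differ only in an ending like _2 or _b are one class to them, and where a whole thing is asked for, a point or a joint stands for the part that bears it (a point fixed in the world has none). Each returns a list of dicts, best first, with "p" (0 to 1); they miss things now and then, are a little off and sometimes report something else, mostly with a low value. They report only what shows in the picture. A call takes as long as a camera call.
- recognise(camera, name): "centre" ([x, y, z] in m, in the coordinates of the camera as it stood for that picture, good to about 4 mm: the middle of the surface that is visible of it).
The state is a dict: "clock": time; "joint_positions": joint angles; "qvel": joint speeds; "joint_torque": joint torques, N m; "tcp_pos": TCP position; "orientation": TCP orientation; "force": force on the tool from outside, world axes, zero at the start; "wrist_torque": the same for the moment, N m; "gripper_width": finger opening in m.
Only numpy, scipy, OpenCV 4.12 (cv2) and the standard library are available. Lean on these libraries where they do the work, as an engineer would, in place of code of your own. Each camera call takes 0.05 s, during which the arm holds its last target.

### The job

The lock ring on the barcode scanner's desk mount has worked loose. Take the pin spanner from its rest, feel for the ring's two holes with only light pressure until both prongs are fully home, with the spanner's cross-plate flat on the ring, and turn the ring clockwise (seen from above) until it comes up tight, without forcing it. Then put the spanner back upright in the slot of its rest, let go, and leave everything else on the desk where it is.

Things in the scene. Friction and masses are not known exactly. Their poses are not given: they have to be found in the camera images.
- spanner_grip (a point): Centre of the handle of the loose pin spanner (0.11-0.22 kg), which stands upright in its rest. The handle is a black flat paddle 40 mm wide (its x), 14 mm thick (its y), 52 mm tall (z up), standing on a steel cross-plate 60 x 16 x 8 mm (x, y, z). This point is 26 mm above the plate's top, 34 mm above its underside. The spanner is the same after a half turn about z.
- spanner_foot (a point): Middle of the underside of the spanner's cross-plate, 34 mm below spanner_grip, same axes. Two round steel prongs, 6 mm thick with tapered tips, reach 11 mm down from the plate, 20 mm either side of this point along x.
- mount: The scanner's desk mount, fixed: round foot 116 mm across, 12 mm thick, column 80 mm across up to 38 mm, on it the steel lock ring, 68 mm across, 12 mm thick, top face 50 mm above the desk. Origin on the desk on the ring's axis, z up; x points along the low arm that carries a scanner, 110 to 235 mm out and up to 155 mm high; nothing else of it rises above the ring.
- ring_face (a point): Centre of the lock ring's flat top face, on the ring's axis, 50 mm above the desk. It has the mount's axes: it does not show how the ring is turned. Two opposite holes in the ring, 20 mm from the axis, 9 mm square (sides along and across the radius), 12 mm deep. Only with both prongs in the holes can the spanner's plate lie flat here.
- ring (a joint): Turn of the lock ring, rad: 0 is tight (a stop with 4 N m/rad of spring: 0.5 N m is tight, 0.9 forced). Starts at -1.0 to -0.6, grows clockwise seen from above; stays where left; turns at 0.3 to 0.4 N m, not by a light rub. Where its holes point is not measured and varies: at the start their line is within 0.6 rad of the mount's x axis, either way. Look or feel for them.
- rest: The spanner's rest, a grey heavy block 90 x 50 x 30 mm that does not move. Origin under its centre on the desk, z up; the slot runs along its x (90 mm side).
- rest_slot (a point): Middle of the slot's mouth, in the top of the rest, 30 mm above the desk; rest's axes. The slot is 53 x 13 mm (x, y) and 15 mm deep; the spanner's prongs stand in it and its cross-plate lies on the rest's top, so that spanner_foot comes to this point.
- stapler: Bystander: stapler 130 mm long, 35 mm wide, about 50 mm high; origin under its centre.
- tape: Bystander: tape dispenser 120 x 42 mm, about 71 mm high; origin under its centre.
- mug: Bystander: white mug 80 mm across, 95 mm high; origin under its centre.
- sanitizer: Bystander: clear bottle 60 mm across, 160 mm high; origin under its centre.
- pot: Bystander: dark pen pot 74 mm across, with pens up to 150 mm high; origin under its centre.
- mouse: Bystander: computer mouse 100 x 60 x 30 mm; origin under its centre.

How it is judged:
By the outcome, as a careful person would: the job done as asked, in the order asked, and still so for the second after the job is handed in, with the robot touching nothing.
It also fails if it takes over 72 s, if anything falls off the work surface, if the arm or the gripper's body presses on something with over 40 N, if the wrist force passes 120 N, or if a joint passes its speed limit or range.

## Working session

There is one attempt and no reset: what is moved stays moved. The work goes in short steps, Python scripts to look and compute and a tool call to move; the robot and the scene stay as the last step left them, time stands still between calls to the robot, and variables do not carry over. Pictures are saved under pics/ and viewed, and the job is handed in when it is done.

Besides the shell and the picture viewer there is one more tool, called after "Call:" by a JSON object that holds its "fn" and its "kwargs". carry_out: Moves the arm, as the interface text tells. Its arguments: {"type":"object","properties":{"moves":{"type":"array"}},"required":["moves"]}

```bash
ls; mkdir -p pics; cat > h.py <<'E'
import numpy as np, cv2
from bench import readout, read_camera, camera_model, job_done, recognise
def snap(cam,fn):
    im=read_camera(cam); cv2.imwrite('pics/'+fn,cv2.cvtColor(im,cv2.COLOR_RGB2BGR)); return im
def toworld(cam,c):
    m=camera_model(cam); return np.array(m['R']).T@(np.array(c)-np.array(m['t']))
def proj(cam,X):
    m=camera_model(cam); r,_=cv2.Rodrigues(np.array(m['R'],float))
    return cv2.projectPoints(np.array(X,float).reshape(-1,1,3),r,np.array(m['t'],float),np.array(m['camera_matrix'],float),np.array(m['dist_coeffs'],float))[0].reshape(-1,2)
def back(cam,px,z):
    m=camera_model(cam); R=np.array(m['R']);t=np.array(m['t'])
    u=cv2.undistortPoints(np.array(px,float).reshape(-1,1,2),np.array(m['camera_matrix'],float),np.array(m['dist_coeffs'],float)).reshape(-1,2)
    C=-R.T@t; o=[]
    for a in u:
        d=R.T@np.array([a[0],a[1],1]); o.append(C+d*(z-C[2])/d[2])
    return np.array(o)
E
python3 - <<'E'
from h import *
np.set_printoptions(precision=4,suppress=True)
for c in ('scene','top'):
    snap(c,c+'0.png'); m=camera_model(c); print(c,-np.array(m['R']).T@m['t'],m['camera_matrix'])
    for n in ('spanner_grip','ring_face','rest_slot','mount','rest','stapler','tape','mug','sanitizer','pot','mouse'):
        try:
            for d in recognise(c,n)[:2]: print(n,round(d['p'],2),toworld(c,d['centre']),{k:v for k,v in d.items() if k not in('p','centre')})
        except Exception as e: print(n,e)
print(readout.sense())
E
```

```text
pics
scene [1.2235 0.6671 0.688 ] [[460.6998   0.     316.9445]
 [  0.     460.6998 208.9691]
 [  0.       0.       1.    ]]
spanner_grip 0.93 [ 0.5395 -0.2014  0.0637] {}
ring_face 0.98 [0.6149 0.23   0.0555] {}
ring_face 0.59 [0.6395 0.4444 0.0294] {}
rest_slot 0.72 [ 0.5486 -0.1925  0.0272] {}
mount 0.93 [0.6128 0.2304 0.0503] {}
rest 0.78 [ 0.5511 -0.1952  0.0257] {}
stapler 0.69 [0.4448 0.0207 0.034 ] {}
tape 0.97 [0.5989 0.0008 0.0231] {}
mug 0.6 [0.4699 0.3983 0.064 ] {}
sanitizer 0.9 [ 0.4358 -0.3737  0.0746] {}
pot 0.74 [ 0.6794 -0.3978  0.0669] {}
mouse 0.6 [0.6376 0.4439 0.0296] {}
top [0.4476 0.0256 1.2907] [[376.1686   0.     321.3879]
 [  0.     376.1686 198.9993]
 [  0.       0.       1.    ]]
spanner_grip 0.59 [ 0.5298 -0.2001  0.0845] {}
ring_face 0.57 [0.5213 0.216  0.0515] {}
rest_slot 0.74 [ 0.531  -0.1972  0.0286] {}
mount 0.71 [0.5147 0.2211 0.0488] {}
rest 0.8 [ 0.5281 -0.1971  0.0293] {}
rest 0.47 [0.5227 0.2175 0.0507] {}
stapler 0.67 [0.4267 0.0119 0.0439] {}
stapler 0.48 [ 0.4224 -0.3719  0.1009] {}
tape 0.91 [ 0.583  -0.0015  0.0161] {}
mug 0.58 [0.4417 0.4106 0.0411] {}
sanitizer 0.61 [ 0.4249 -0.3689  0.1036] {}
pot 0.76 [ 0.6722 -0.4167  0.0616] {}
mouse 0.81 [0.6198 0.4372 0.0289] {}
{'clock': 1.2, 'joint_positions': array([-1.3516,  0.3132,  0.0461,  1.3036,  0.    ,  1.4312]), 'qvel': array([-0.0003,  0.0005,  0.0008,  0.0008, -0.0008,  0.0007]), 'joint_torque': array([  0.0001, -48.0478,  29.8813,   0.0004,  -0.0002,   0.    ]), 'tcp_pos': array([ 0.2019, -0.5384,  0.2332]), 'orientation': array([ 0.    ,  0.8219, -0.5696,  0.    ]), 'force': array([0.8117, 0.5759, 0.108 ]), 'wrist_torque': array([-0.0062, -0.0421,  0.072 ]), 'gripper_width': 0.08568733327829223}
```

View pictures.

View pics/top0.png

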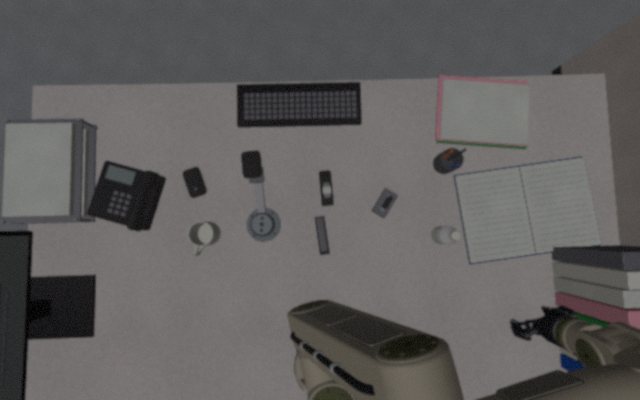

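View pics/scene0.png

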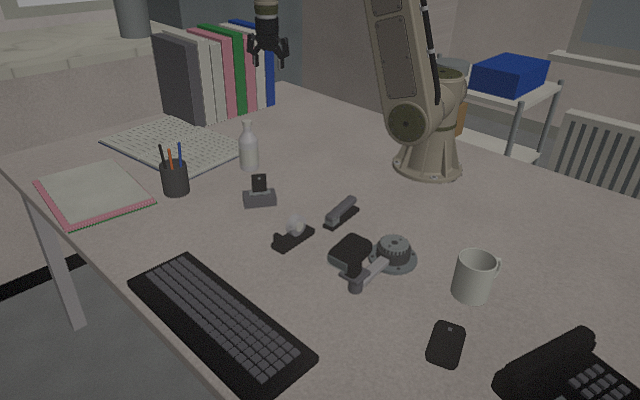

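```bash
python3 - <<'E'
import cv2
a=cv2.imread('pics/top0.png'); s=cv2.imread('pics/scene0.png')
cv2.imwrite('pics/t_rest.png',cv2.resize(a[130:230,210:310][:, :],None,fx=1,fy=1))
print(a.shape)
E
```

```text
(400, 640, 3)
```

```bash
python3 - <<'E'
from h import *
np.set_printoptions(precision=4,suppress=True)
print('ring top',back('top',[263.5,224],.05),'scene',back('scene',[394,242],.05))
print('spanner/rest top',back('top',[384.5,203],.03),'scene',back('scene',[260,192],.035))
for c in('top','scene'):
    im=cv2.imread(f'pics/{c}0.png')
    M=camera_model(c)
    for n,(u,v) in dict(top=dict(ring=(263,224),rest=(384,203)),scene=dict(ring=(394,248),rest=(260,190)))[c].items():
        w=40 
        cr=im[v-w:v+w,u-w:u+w]
        cr=cv2.convertScaleAbs(cv2.resize(cr,None,fx=7,fy=7,interpolation=cv2.INTER_CUBIC),alpha=1.6)
        cv2.imwrite(f'pics/{c}_{n}.png',cr)
E
```

```text
ring top [[0.4703 0.2028 0.05  ]] scene [[0.4708 0.2062 0.05  ]]
spanner/rest top [[ 0.531  -0.2015  0.03  ]] scene [[ 0.5321 -0.2036  0.035 ]]
```

View pics/top_ring.png

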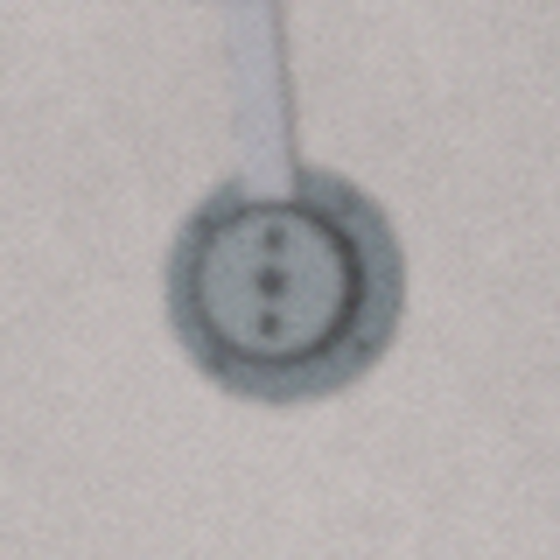

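View pics/top_rest.png

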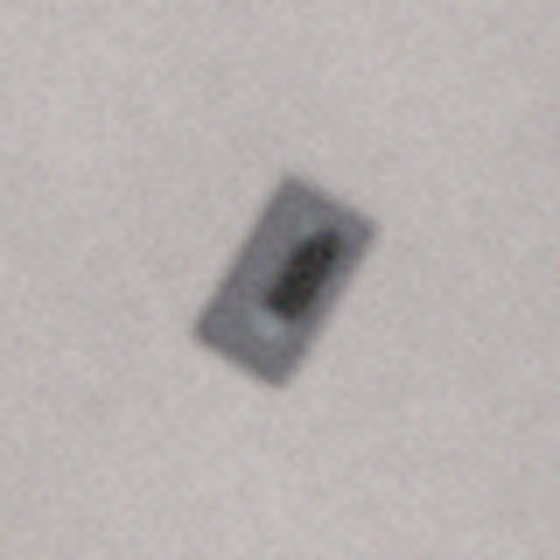

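View pics/scene_ring.png

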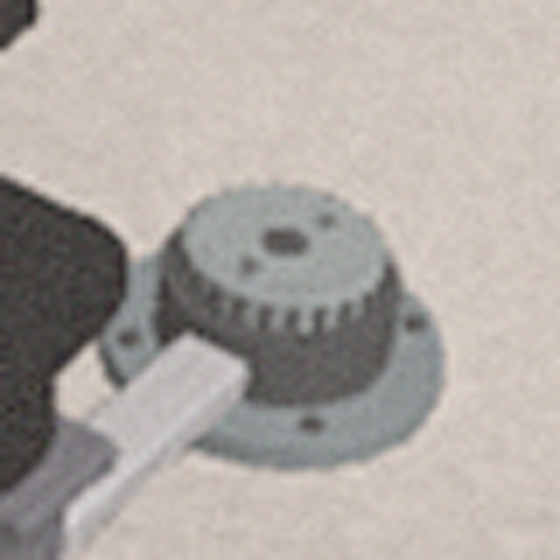

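View pics/scene_rest.png

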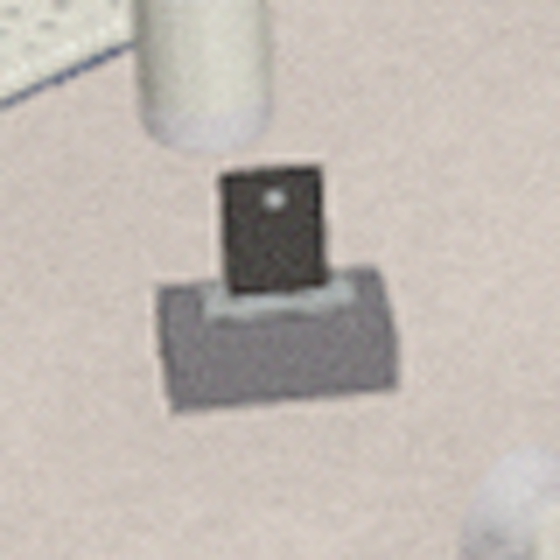

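```bash
python3 - <<'E'
from h import *
np.set_printoptions(precision=4,suppress=True)
def b(cam,o,pts,z):
    p=(np.array(pts,float)+.5)/7-.5+np.array(o)-40
    return back(cam,p,z)
def rep(n,q):
    print(n,q[:,:2].tolist(),'mean',q.mean(0)[:2])
for cam,o,p in(('top',(263,224),[(275,238),(268,326),(270,283)]),('scene',(394,248),[(329,219),(248,266),(285,240)])):
    q=b(cam,o,p,.05);d=q[0]-q[1]; 
    print(cam,'holes mid',(q[0]+q[1])/2,'ctr',q[2],'len',np.hypot(*d[:2]),'ang',np.degrees(np.arctan2(d[1],d[0])))
q=b('top',(384,203),[(290,178),(377,226),(278,386),(197,334)],.03)
rep('rest',q)
for i,j in((0,3),(1,2),(0,1),(3,2)):
    d=q[i]-q[j];print(np.hypot(*d[:2]),np.degrees(np.arctan2(d[1],d[0])))
q=b('top',(384,203),[(318,233),(344,243),(294,320),(268,305)],.09)
rep('handle',q)
d=(q[0]+q[1]-q[2]-q[3])/2;print(np.hypot(*d[:2]),np.degrees(np.arctan2(d[1],d[0])))
# scene: plate top front-edge, handle top corners
q=b('scene',(260,190),[(220,173),(322,165)],.09);d=q[1]-q[0];rep('handle scene top edge front',q);print(np.hypot(*d[:2]),np.degrees(np.arctan2(d[1],d[0])))
q=b('scene',(260,190),[(157,287),(398,373) ],.03)
q=b('scene',(260,190),[(172,412),(398,388) ],.0);d=q[1]-q[0];rep('rest bottom front',q);print(np.hypot(*d[:2]),np.degrees(np.arctan2(d[1],d[0])))
# arm direction
q=back('top',[[263.5,224],[252,165]],.05);print(q)
p=np.array([[245,50],[282,50],[250,170],[293,170]])
q=b('top',(263,224),p,.03);d=(q[0]+q[1]-q[2]-q[3]);print('arm ang',np.degrees(np.arctan2(d[1],d[0])))
E
```

```text
top holes mid [0.471  0.2098 0.05  ] ctr [0.4705 0.2105 0.05  ] len 0.04128642474998225 ang -5.230664689429564
scene holes mid [0.4699 0.208  0.05  ] ctr [0.4698 0.2063 0.05  ] len 0.04088874770923522 ang 175.3817636860835
rest [[0.5816568993675498, -0.20516793045366966], [0.5574161965501131, -0.24615620859069395], [0.48167163767296617, -0.19551560836588766], [0.5075333644706682, -0.15761259013367013]] mean [ 0.5321 -0.2011]
0.08806707000099526 -32.68296057150457
0.09111371241817681 -33.765531051637296
0.04761985528874851 59.399686512156364
0.045885375710249934 55.693768761211096
handle [[0.5496309684382636, -0.20603791612363873], [0.5447432877087274, -0.21777178226920405], [0.5099978619417695, -0.19347466705816999], [0.5171526301068744, -0.18184973192905327]] mean [ 0.5304 -0.1998]
0.04144230543177699 -35.80111664555112
handle scene top edge front [[0.5471889080135349, -0.21954600071785746], [0.5143891736506633, -0.19753448408250818]] mean [ 0.5308 -0.2085]
0.03950100554243147 146.13490195582884
rest bottom front [[0.5838285426196999, -0.21181581746027878], [0.5080063792830924, -0.1637222296903571]] mean [ 0.5459 -0.1878]
0.08978860527720837 147.61326493994008
[[0.4703 0.2028 0.05  ]
 [0.667  0.2384 0.05  ]]
arm ang 3.0909851003766122
```

```bash
cat >> h.py <<'E'
from scipy.spatial.transform import Rotation as Ro
def plan(xyz,yawdeg):
    s=readout.sense();q=s['orientation'];R=Ro.from_quat([q[1],q[2],q[3],q[0]]).as_matrix()
    yaw=np.degrees(np.arctan2(R[1,0],R[0,0]))
    d=R.T@(np.array(xyz)-s['tcp_pos'])*100
    t=-(yawdeg-yaw)
    print('t',s['clock'],'pos',s['tcp_pos'].round(4),'yaw',yaw.round(2),'F',s['force'].round(2),'M',s['wrist_torque'].round(3),'w',round(s['gripper_width'],4),'q',s['joint_positions'].round(3),'tilt',R[:,2].round(4))
    print('shift cm',d.round(2),'turn',t.round(2),'or',((t+180)%360-180).round(2))
E
python3 -c "
from h import *
plan([.532,-.2015,.15],56.5)"
```

```text
t 1.2 pos [ 0.2019 -0.5384  0.2332] yaw -69.44 F [0.81 0.58 0.11] M [-0.006 -0.042  0.072] w 0.0857 q [-1.352  0.313  0.046  1.304  0.     1.431] tilt [ 1.e-04 -1.e-04 -1.e+00]
shift cm [-19.96 -42.74   8.32] turn -125.94 or -125.94
```

Call:
{"fn": "carry_out", "kwargs": {"moves": [[0,[-2,-4.27,0],-8.4],[0,[-4,-8.54,0],-16.8],[0,[-6,-12.81,0],-25.2],[0,[-8,-17.1,0],-33.6],[0,[-10,-21.4,0],-42],[0,[-12,-25.6,0],-50.4],[0,[-14,-29.9,0],-58.8],[0,[-16,-34.2,0],-67.2],[0,[-18,-38.5,0],-75.6],[0,[-19.96,-42.74,0],-84]]}}

```text
clock: 2.2
tcp_pos: [0.5332, -0.1998, 0.2334]
orientation: [0.0, 0.992, 0.13, 0.0]
force: [0.4, -1.2, -0.0]
gripper_width: 0.0856
```

```bash
python3 -c "
from h import *
plan([.532,-.2015,.12],56.5)"
```

```text
t 2.2 pos [ 0.5332 -0.1998  0.2334] yaw 14.91 F [ 0.38 -1.22 -0.03] M [-0.032  0.016  0.065] w 0.0856 q [-0.499  0.302  0.031  1.299 -0.     0.811] tilt [ 5.e-04 -4.e-04 -1.e+00]
shift cm [-0.17  0.13 11.34] turn -41.59 or -41.59
```

Call:
{"fn": "carry_out", "kwargs": {"moves": [[0,[-0.1,0.1,3],-8.4],[0,[-0.17,0.13,6],-16.8],[0,[-0.17,0.13,9],-25.2],[0,[-0.17,0.13,11.3],-33.6],[0,[-0.17,0.13,11.3],-41.6],[0,[-0.17,0.13,11.3],-41.6]]}}

```text
clock: 2.8
tcp_pos: [0.5301, -0.2028, 0.1192]
orientation: [-0.001, 0.882, 0.471, -0.001]
force: [0.5, 0.6, 0.8]
gripper_width: 0.0853
```

```bash
python3 - <<'E'
from h import *
plan([.532,-.2015,.07],56.5)
a=snap('top','t1.png');b=snap('scene','s1.png')
for n,im,(u,v) in(('t1c',a,(384,203)),('s1c',b,(260,180))):
    cr=im[v-40:v+40,u-40:u+40][:,:,::-1]
    cv2.imwrite(f'pics/{n}.png',cv2.convertScaleAbs(cv2.resize(cr,None,fx=7,fy=7,interpolation=cv2.INTER_CUBIC),alpha=1.6))
E
```

```text
t 2.8 pos [ 0.5301 -0.2028  0.1192] yaw 56.18 F [0.51 0.57 0.78] M [-0.037  0.004  0.069] w 0.0853 q [-0.507  0.359 -0.176  1.038 -0.     0.084] tilt [-1.8e-03  8.0e-04 -1.0e+00]
shift cm [0.21 0.1  4.92] turn -0.32 or -0.32
```

View pics/s1c.png

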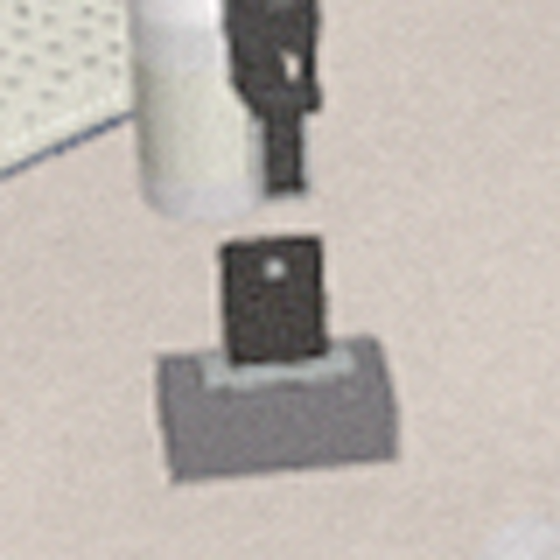

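```bash
python3 - <<'E'
from h import *
p=np.array([.5301,-.2028,.107]);x=np.array([np.cos(np.radians(56.2)),np.sin(np.radians(56.2)),0])
u=(proj('scene',[p+.05*x,p-.05*x])-np.array([220,140])+.5)*7-.5; print(u)
for c in([.532,-.2015],[.530,-.2028]):
  P=np.array([c[0],c[1],.09]); sx=np.array([np.cos(np.radians(-33.5)),np.sin(np.radians(-33.5)),0]); sy=x
  u=(proj('scene',[P+.02*sx+.007*x,P-.02*sx+.007*x,P+.02*sx-.007*x,P-.02*sx-.007*x])-np.array([220,140])+.5)*7-.5; print(u)
E
```

```text
[[294.49648323 266.30484003]
 [266.63786714 146.61703387]]
[[230.23530923 259.14891802]
 [334.25256845 250.56664925]
 [226.82614128 242.03205573]
 [329.91763028 233.63637631]]
[[232.15180022 256.2511808 ]
 [335.99163252 247.70068119]
 [228.73037481 239.18784367]
 [331.64760089 230.82299955]]
```

View pics/t1c.png

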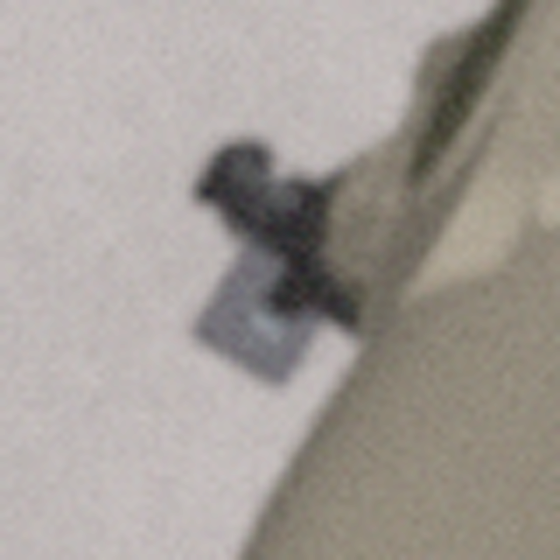

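```bash
python3 - <<'E'
import cv2
a=cv2.imread('pics/s1.png')[60:220,170:350]
cv2.imwrite('pics/s1d.png',cv2.convertScaleAbs(cv2.resize(a,None,fx=4,fy=4,interpolation=cv2.INTER_CUBIC)[:600],alpha=2.2,beta=20))
E
```

```text
(no output)
```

View pics/s1d.png

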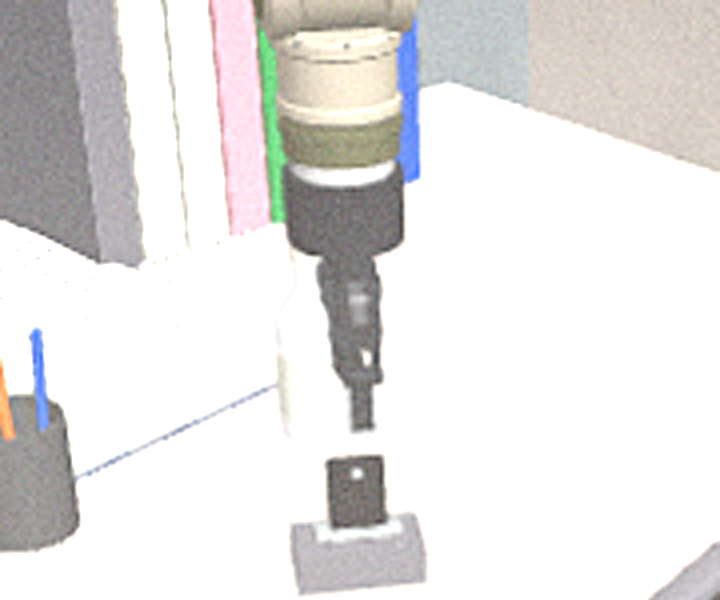

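```bash
python3 - <<'E'
from h import *
p=np.array([.5301,-.2028,0]);x=np.array([np.cos(np.radians(56.2)),np.sin(np.radians(56.2)),0])
for z in (.094,.107,.119,.137,.167,.2,.25):
    q=p+[0,0,z]
    print(z,((proj('scene',[q,q+.05*x,q-.05*x])-[170,60])*4).round(0).tolist(), ((proj('top',[q,q+.05*x,q-.05*x])-[344,163])*7).round(0).tolist())
E
```

```text
0.094 [[359.0, 452.0], [367.0, 488.0], [352.0, 419.0]] [[311.0, 272.0], [218.0, 214.0], [405.0, 331.0]]
0.107 [[358.0, 435.0], [367.0, 470.0], [351.0, 402.0]] [[317.0, 270.0], [222.0, 211.0], [411.0, 329.0]]
0.119 [[358.0, 419.0], [366.0, 454.0], [350.0, 386.0]] [[322.0, 268.0], [227.0, 208.0], [417.0, 328.0]]
0.137 [[356.0, 395.0], [365.0, 429.0], [349.0, 363.0]] [[330.0, 265.0], [233.0, 204.0], [427.0, 326.0]]
0.167 [[354.0, 354.0], [363.0, 387.0], [346.0, 322.0]] [[343.0, 260.0], [244.0, 197.0], [443.0, 322.0]]
0.2 [[352.0, 307.0], [360.0, 339.0], [344.0, 277.0]] [[359.0, 253.0], [257.0, 189.0], [462.0, 318.0]]
0.25 [[348.0, 233.0], [356.0, 264.0], [340.0, 205.0]] [[385.0, 243.0], [278.0, 176.0], [493.0, 311.0]]
```

Call:
{"fn": "carry_out", "kwargs": {"moves": [[0,[0.2,0.1,1],-0.3],[0,[0.2,0.1,2.5],-0.3],[0,[0.2,0.1,3],-0.3],[0,[0.2,0.1,3],-0.3]]}}

```text
clock: 3.3
tcp_pos: [0.5321, -0.2017, 0.0893]
orientation: [-0.001, 0.881, 0.473, -0.0]
force: [-0.0, 0.4, 0.3]
gripper_width: 0.0857
```

```bash
python3 - <<'E'
from h import *
plan([.532,-.2015,.07],56.5)
b=snap('scene','s2.png')
a=b[110:220,190:320][:,:,::-1]
cv2.imwrite('pics/s2c.png',cv2.convertScaleAbs(cv2.resize(a,None,fx=5,fy=5,interpolation=cv2.INTER_CUBIC),alpha=1.5))
E
```

```text
t 3.3 pos [ 0.5321 -0.2017  0.0893] yaw 56.41 F [-0.03  0.43  0.28] M [ 0.062 -0.067  0.025] w 0.0857 q [-0.503  0.385 -0.215  0.972 -0.     0.083] tilt [-1.5e-03  8.0e-04 -1.0e+00]
shift cm [ 0.01 -0.01  1.93] turn -0.09 or -0.09
```

View pics/s2c.png

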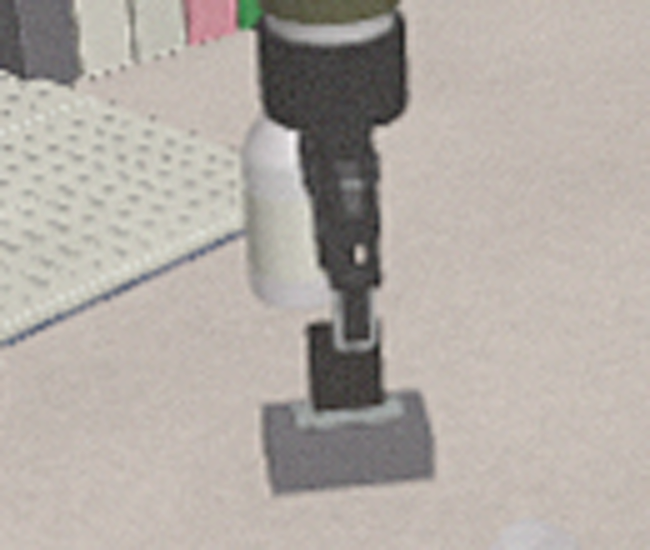

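Call:
{"fn": "carry_out", "kwargs": {"moves": [[0,[0,0,1],0],[0,[0,0,1.95],0],[0,[0,0,1.95],0],[0.6,[0,0,1.95],0],[0.6,[0,0,1.95],0],[0.6,[0,0,1.95],0]]}}

```text
clock: 3.95
tcp_pos: [0.5329, -0.2022, 0.0711]
orientation: [0.0, 0.881, 0.473, 0.0]
force: [1.0, 0.9, -0.0]
gripper_width: 0.0439
```

```bash
python3 - <<'E'
from h import *
plan([.532,-.2015,.07],56.5)
b=snap('scene','s3.png')
a=b[110:220,190:320][:,:,::-1]
cv2.imwrite('pics/s3c.png',cv2.convertScaleAbs(cv2.resize(a,None,fx=5,fy=5,interpolation=cv2.INTER_CUBIC),alpha=1.7))
E
```

```text
t 3.95 pos [ 0.5329 -0.2022  0.0711] yaw 56.45 F [ 1.02  0.86 -0.05] M [ 0.035 -0.005  0.017] w 0.0439 q [-0.503  0.402 -0.24   0.928 -0.     0.082] tilt [ 7.e-04 -4.e-04 -1.e+00]
shift cm [ 0.01 -0.11  0.11] turn -0.05 or -0.05
```

View pics/s3c.png

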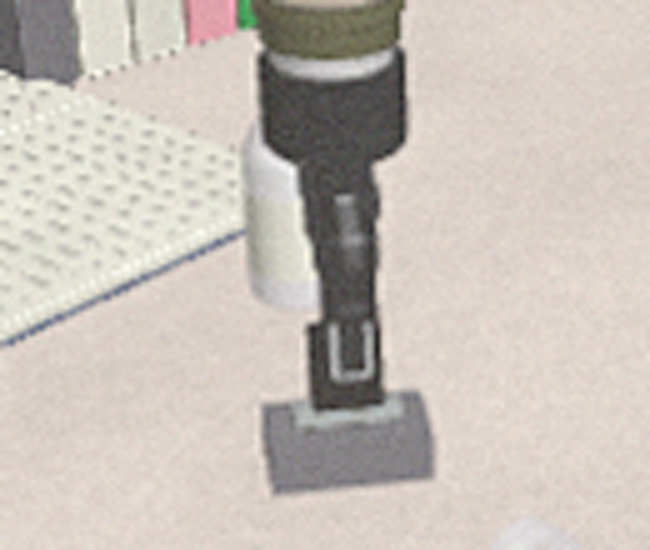

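Call:
{"fn": "carry_out", "kwargs": {"moves": [[1,[0,-0.1,0.1],0],[1,[0,-0.1,0.1],0],[1,[0,-0.1,0.1],0],[1,[0,-0.1,0.1],0],[1,[0,-0.1,0.1],0]]}}

```text
clock: 4.5
tcp_pos: [0.5318, -0.2015, 0.0699]
orientation: [0.0, 0.881, 0.473, 0.0]
force: [-0.6, 0.2, 1.3]
gripper_width: 0.0132
```

```bash
python3 - <<'E'
from h import *
plan([.532,-.2015,.07],56.5)
b=snap('scene','s4.png')
a=b[110:220,190:320][:,:,::-1]
cv2.imwrite('pics/s4c.png',cv2.convertScaleAbs(cv2.resize(a,None,fx=5,fy=5,interpolation=cv2.INTER_CUBIC),alpha=1.7))
E
```

```text
t 4.5 pos [ 0.5318 -0.2015  0.0699] yaw 56.46 F [-0.57  0.19  1.32] M [0.084 0.133 0.047] w 0.0132 q [-0.503  0.401 -0.244  0.925 -0.     0.082] tilt [ 1.e-04 -2.e-04 -1.e+00]
shift cm [ 0.01  0.01 -0.01] turn -0.04 or -0.04
```

View pics/s4c.png

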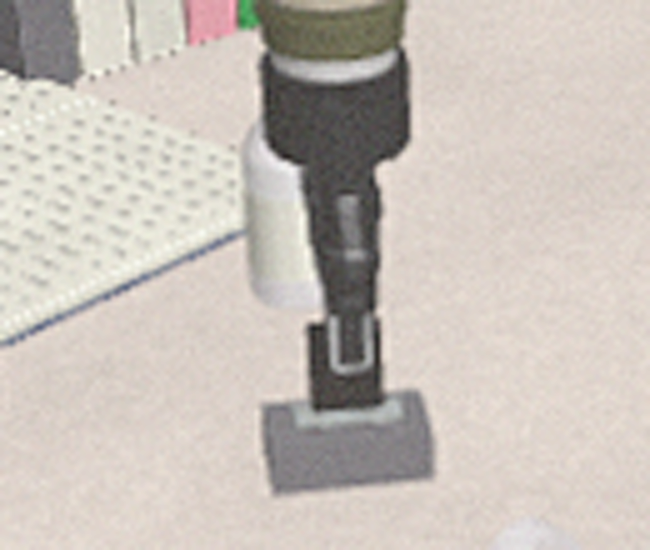

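Call:
{"fn": "carry_out", "kwargs": {"moves": [[1,[0,0,-0.5],0],[1,[0,0,-2],0],[1,[0,0,-5],0],[1,[0,0,-9],0],[1,[0,0,-12],0],[1,[0,0,-13],0],[1,[0,0,-13],0]]}}

```text
clock: 5.25
tcp_pos: [0.5326, -0.2019, 0.2009]
orientation: [0.001, 0.881, 0.473, 0.001]
force: [-0.5, -0.1, -3.3]
gripper_width: 0.0132
```

```bash
python3 - <<'E'
from h import *
plan([.4705,.2095,.2],85)
a=snap('top','t5.png');b=snap('scene','s5.png')
a=b[80:220,190:320][:,:,::-1]
cv2.imwrite('pics/s5c.png',cv2.convertScaleAbs(cv2.resize(a,None,fx=4,fy=4,interpolation=cv2.INTER_CUBIC),alpha=1.7))
E
```

```text
t 5.25 pos [ 0.5326 -0.2019  0.2009] yaw 56.46 F [-0.5  -0.07 -3.27] M [-0.01  -0.021 -0.015] w 0.0132 q [-0.503  0.311 -0.036  1.22  -0.     0.082] tilt [ 0.0025 -0.0014 -1.    ]
shift cm [ 3.086e+01 -2.791e+01  1.000e-02] turn -28.54 or -28.54
```

View pics/s5c.png

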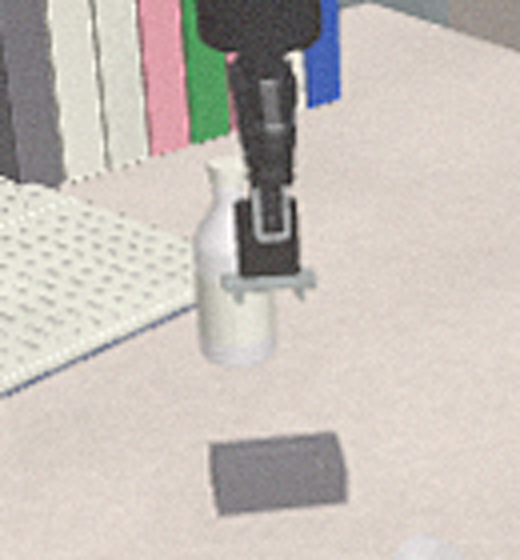

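```bash
python3 - <<'E'
from h import *
P=np.array([.5326,-.2019,0]);sx=np.array([np.cos(np.radians(-33.54)),np.sin(np.radians(-33.54)),0]);sy=np.array([-sx[1],sx[0],0])
for dx in(0,.002,.004):
  c=P+dx*sx
  z=.161
  pts=[c+.03*sx+.008*sy+[0,0,z],c-.03*sx+.008*sy+[0,0,z], c+.03*sx-.008*sy+[0,0,z+.008],c-.03*sx-.008*sy+[0,0,z+.008],
   c+.02*sx+.007*sy+[0,0,z+.06],c-.02*sx+.007*sy+[0,0,z+.06]]
  print(dx,((proj('scene',pts)+.5-[190,80])*4-.5).round(0).tolist())
E
python3 - <<'E'
import cv2
a=cv2.imread('pics/s5.png')[118:168,235:285]
cv2.imwrite('pics/s5e.png',cv2.convertScaleAbs(cv2.resize(a,None,fx=12,fy=12,interpolation=cv2.INTER_CUBIC),alpha=1.9))
E
```

```text
0 [[229.0, 294.0], [321.0, 287.0], [226.0, 272.0], [318.0, 266.0], [239.0, 206.0], [302.0, 202.0]]
0.002 [[226.0, 294.0], [318.0, 287.0], [223.0, 272.0], [315.0, 266.0], [236.0, 206.0], [299.0, 202.0]]
0.004 [[223.0, 294.0], [315.0, 287.0], [220.0, 272.0], [312.0, 266.0], [233.0, 206.0], [296.0, 202.0]]
```

View pics/s5e.png

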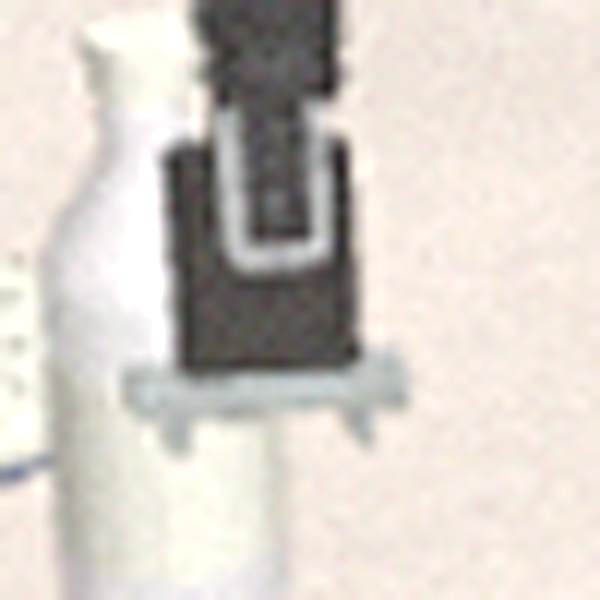

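```bash
python3 - <<'E'
from h import *
P=np.array([.5326,-.2019,0]);sx=np.array([np.cos(np.radians(-33.54)),np.sin(np.radians(-33.54)),0]);sy=np.array([-sx[1],sx[0],0])
for z in(.18,.19,.2):print(((proj('scene',[P+.015*sy+[0,0,z],P+.007*sy+[0,0,z]])-[235,118]+.5)*12-.5).round(0).tolist())
E
```

```text
[[287.0, 349.0], [283.0, 334.0]]
[[284.0, 307.0], [280.0, 291.0]]
[[282.0, 263.0], [278.0, 248.0]]
```

```bash
python3 -c "
from h import *
plan([.468,.2088,.16],85)"
```

```text
t 5.35 pos [ 0.5311 -0.2011  0.198 ] yaw 56.46 F [-0.23 -0.09 -2.35] M [-0.008 -0.019 -0.024] w 0.0123 q [-0.503  0.313 -0.04   1.219 -0.     0.082] tilt [-0.002  0.001 -1.   ]
shift cm [ 30.68 -27.9    3.86] turn -28.54 or -28.54
```

Call:
{"fn": "carry_out", "kwargs": {"moves": [[1,[3,-2.8,0],-3],[1,[6.2,-5.6,0],-6],[1,[9.3,-8.4,0],-9],[1,[12.4,-11.2,0],-12],[1,[15.5,-14,0],-15],[1,[18.6,-16.8,0],-18],[1,[21.7,-19.6,0],-21],[1,[24.8,-22.4,0],-24],[1,[27.9,-25.2,0],-27],[1,[30.68,-27.9,0],-28.54]]}}

```text
clock: 6.35
tcp_pos: [0.467, 0.2098, 0.1972]
orientation: [-0.001, 0.737, 0.676, -0.002]
force: [0.5, 0.3, -2.2]
gripper_width: 0.0129
```

```bash
python3 -c "
from h import *
plan([.468,.2088,.135],85)"
```

```text
t 6.35 pos [0.467  0.2098 0.1972] yaw 85.11 F [ 0.48  0.33 -2.2 ] M [-0.04  -0.035 -0.005] w 0.0129 q [ 0.265  0.209 -0.181  1.184 -0.     0.351] tilt [-0.0038 -0.0011 -1.    ]
shift cm [-0.09  0.13  6.22] turn 0.11 or 0.11
```

Call:
{"fn": "carry_out", "kwargs": {"moves": [[1,[0,0,3],0],[1,[0,0,6],0],[1,[0,0,8],0],[1,[0,0,8.7],0],[1,[0,0,8.7],0],[1,[0,0,8.7],0]]}}

```text
clock: 6.95
tcp_pos: [0.4689, 0.2083, 0.1127]
orientation: [-0.0, 0.737, 0.675, -0.0]
force: [-0.5, 0.9, -1.9]
gripper_width: 0.0129
```

```bash
python3 - <<'E'
from h import *
plan([.468,.2088,.105],85)
for i in range(3): s=readout.sense();print(s['tcp_pos'],s['force'])
b=snap('scene','s6.png');t=snap('top','t6.png')
print(readout.sense()['tcp_pos'])
a=b[170:290,330:450][:,:,::-1]
cv2.imwrite('pics/s6c.png',cv2.convertScaleAbs(cv2.resize(a,None,fx=5,fy=5,interpolation=cv2.INTER_CUBIC),alpha=1.7))
a=t[180:260,220:300][:,:,::-1]
cv2.imwrite('pics/t6c.png',cv2.convertScaleAbs(cv2.resize(a,None,fx=5,fy=5,interpolation=cv2.INTER_CUBIC),alpha=1.7))
E
```

```text
t 6.95 pos [0.4689 0.2083 0.1127] yaw 84.98 F [-0.45  0.93 -1.9 ] M [-0.031 -0.05   0.029] w 0.0129 q [ 0.261  0.265 -0.326  0.98  -0.     0.349] tilt [-3.e-04 -1.e-04 -1.e+00]
shift cm [ 0.04 -0.1   0.77] turn -0.02 or -0.02
[0.46891382 0.20827308 0.11273404] [-0.45018492  0.93004202 -1.89591148]
[0.46891382 0.20827308 0.11273404] [-0.45018492  0.93004202 -1.89591148]
[0.46891382 0.20827308 0.11273404] [-0.45018492  0.93004202 -1.89591148]
[0.46969427 0.20843186 0.11366261]
```

View pics/s6c.png

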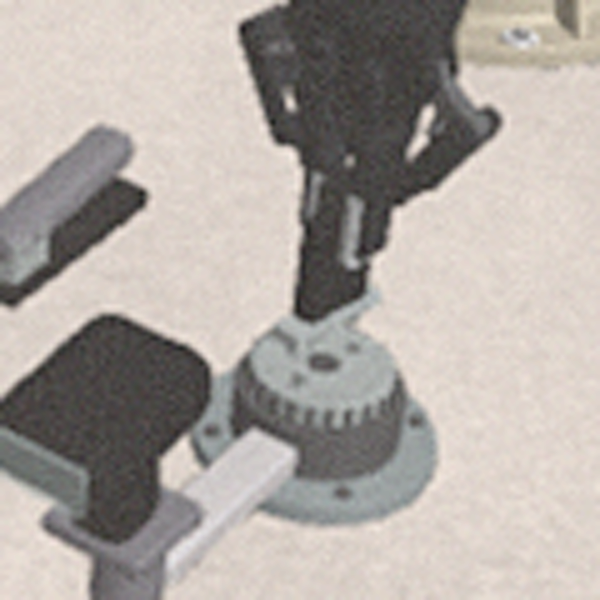

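View pics/t6c.png

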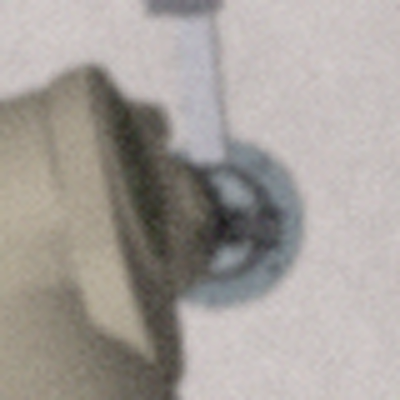

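```bash
python3 - <<'E'
from h import *
b=cv2.imread('pics/s6.png')
a=b[215:265,370:420]
a=cv2.convertScaleAbs(cv2.resize(a,None,fx=12,fy=12,interpolation=cv2.INTER_CUBIC),alpha=1.8)
P=np.array([.4689,.2085,0]);sx=np.array([np.cos(np.radians(-5)),np.sin(np.radians(-5)),0]);sy=np.array([-sx[1],sx[0],0])
z=.073
c=P+.0024*sx
print(((proj('scene',[c+.03*sx+.008*sy+[0,0,z],c-.03*sx+.008*sy+[0,0,z],c+.03*sx+.008*sy+[0,0,z+.008],c-.03*sx+.008*sy+[0,0,z+.008],c+.03*sx-.008*sy+[0,0,z+.008],c-.03*sx-.008*sy+[0,0,z+.008],c+.02*sx+[0,0,z-.011],c-.02*sx+[0,0,z-.011]])-[370,215]+.5)*12-.5).round(0).tolist())
cv2.imwrite('pics/s6d.png',a)
E
```

```text
[[241.0, 317.0], [449.0, 200.0], [246.0, 283.0], [454.0, 166.0], [181.0, 244.0], [390.0, 130.0], [238.0, 325.0], [376.0, 247.0]]
```

View pics/s6d.png

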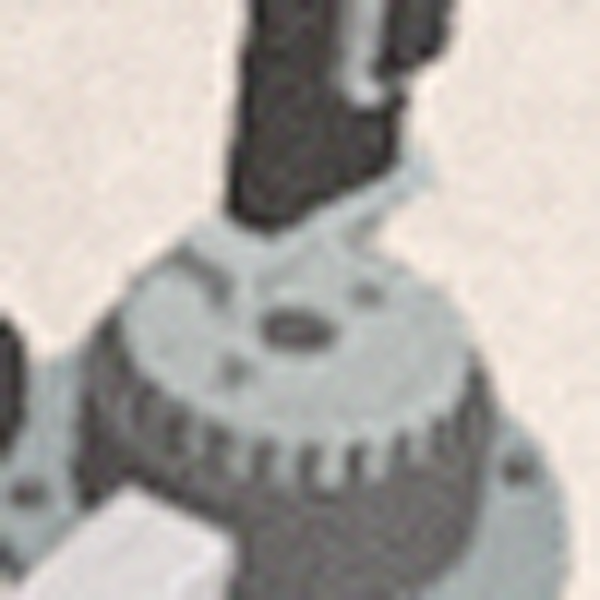

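```bash
python3 - <<'E'
from h import *
from scipy.optimize import least_squares
sx=np.array([np.cos(np.radians(-5)),np.sin(np.radians(-5)),0]);sy=np.array([-sx[1],sx[0],0])
def f(c):
  c=np.array(c)
  return ((proj('scene',[c+.02*sx+.007*sy,c-.02*sx+.007*sy,c+.02*sx-.007*sy,c-.03*sx+.008*sy])-[370,215]+.5)*12-.5)
obs=np.array([[268,236],[397,163],[232,215],[437,165]])
r=least_squares(lambda c:(f(c)-obs).ravel(),[.4713,.2083,.081]);print(r.x,f(r.x)-obs, 'pred',f([.4713,.2083,.081]))
E
```

```text
[0.37213994 0.14584747 0.00361857] [[ 8.04952588  3.89903834]
 [ 1.89400155  8.75369608]
 [-5.52391869 -4.86485754]
 [-4.52768216 -7.83970207]] pred [[277.24999641 260.4473984 ]
 [416.13236906 182.96118188]
 [221.10118847 226.5668826 ]
 [454.00277984 166.41697116]]
```

```bash
python3 - <<'E'
from h import *
from scipy.optimize import least_squares
obs=np.array([[268,236],[397,163],[232,215]])
def f(c,z,a):
  sx=np.array([np.cos(np.radians(a)),np.sin(np.radians(a)),0]);sy=np.array([-sx[1],sx[0],0])
  c=np.array([c[0],c[1],z])
  return ((proj('scene',[c+.02*sx+.007*sy,c-.02*sx+.007*sy,c+.02*sx-.007*sy,c-.03*sx+.008*sy])-[370,215]+.5)*12-.5)
for z in (.079,.081,.083,.085):
 for a in (-5,):
  r=least_squares(lambda c:(f(c,z,a)[:3]-obs).ravel(),[.4713,.2083]);print(z,a,r.x,r.cost,f(r.x,z,a).round().tolist())
E
```

```text
0.079 -5 [0.46456349 0.2023301 ] 254.18450255409954 [[272.0, 241.0], [410.0, 165.0], [216.0, 208.0], [447.0, 148.0]]
0.081 -5 [0.46703007 0.20384965] 263.1927437764361 [[272.0, 241.0], [410.0, 164.0], [216.0, 208.0], [448.0, 148.0]]
0.083 -5 [0.46949662 0.20536919] 272.50717144697796 [[271.0, 241.0], [410.0, 164.0], [215.0, 208.0], [448.0, 148.0]]
0.085 -5 [0.47196316 0.20688873] 282.13326297659023 [[271.0, 241.0], [411.0, 164.0], [215.0, 208.0], [449.0, 148.0]]
```

Call:
{"fn": "carry_out", "kwargs": {"moves": [[1,[0,0,0.3],0],[1,[0,0,0.6],0],[1,[0,0,0.8],0],[1,[0,0,0.9],0],[1,[0,0,1.0],0],[1,[0,0,1.0],0]]}}

```text
clock: 7.65
tcp_pos: [0.4687, 0.2083, 0.1025]
orientation: [-0.0, 0.737, 0.676, -0.0]
force: [-0.1, 0.3, -2.0]
gripper_width: 0.0127
```

Call:
{"fn": "carry_out", "kwargs": {"moves": [[1,[0,0,0.05],0],[1,[0,0,0.1],0],[1,[0,0,0.15],0],[1,[0,0,0.2],0],[1,[0,0,0.2],0]]}}

```text
clock: 8.15
tcp_pos: [0.4688, 0.2084, 0.1006]
orientation: [0.0, 0.737, 0.676, -0.0]
force: [0.2, -0.1, -1.0]
gripper_width: 0.0125
```

Call:
{"fn": "carry_out", "kwargs": {"moves": [[1,[0,0,0.05],0],[1,[0,0,0.1],0],[1,[0,0,0.1],0]]}}

```text
clock: 8.45
tcp_pos: [0.4688, 0.2085, 0.0996]
orientation: [-0.0, 0.737, 0.676, 0.0]
force: [0.1, 0.9, -3.5]
gripper_width: 0.0129
```

Call:
{"fn": "carry_out", "kwargs": {"moves": [[1,[0,0,0.05],0],[1,[0,0,0.1],0],[1,[0,0,0.1],0]]}}

```text
clock: 8.75
tcp_pos: [0.4688, 0.2085, 0.0986]
orientation: [-0.0, 0.737, 0.676, 0.0]
force: [0.4, 1.3, -1.7]
gripper_width: 0.0126
```

Call:
{"fn": "carry_out", "kwargs": {"moves": [[1,[0,0,0.05],0],[1,[0,0,0.1],0],[1,[0,0,0.1],0]]}}

```text
clock: 9.05
tcp_pos: [0.4688, 0.2085, 0.0976]
orientation: [0.0, 0.737, 0.676, 0.0]
force: [0.4, 1.8, -2.5]
gripper_width: 0.0129
```

Call:
{"fn": "carry_out", "kwargs": {"moves": [[1,[0,0,0.05],0],[1,[0,0,0.1],0],[1,[0,0,0.1],0]]}}

```text
clock: 9.35
tcp_pos: [0.4688, 0.2084, 0.0966]
orientation: [0.0, 0.737, 0.676, 0.0]
force: [0.7, 0.8, -2.3]
gripper_width: 0.0128
```

Call:
{"fn": "carry_out", "kwargs": {"moves": [[1,[0,0,0.05],0],[1,[0,0,0.1],0],[1,[0,0,0.1],0]]}}

```text
clock: 9.65
tcp_pos: [0.4688, 0.2084, 0.0956]
orientation: [0.0, 0.737, 0.676, 0.0]
force: [0.9, 2.0, -2.1]
gripper_width: 0.0127
```

```bash
python3 - <<'E'
from h import *
plan([.4705,.2095,.09],85)
b=snap('scene','s7.png')
a=b[215:265,370:420][:,:,::-1]
cv2.imwrite('pics/s7d.png',cv2.convertScaleAbs(cv2.resize(a,None,fx=12,fy=12,interpolation=cv2.INTER_CUBIC),alpha=1.8))
E
```

```text
t 9.65 pos [0.4688 0.2084 0.0956] yaw 85.0 F [ 0.86  1.99 -2.06] M [ 0.424 -0.053  0.046] w 0.0127 q [ 0.262  0.28  -0.352  0.939  0.     0.349] tilt [ 0.  0. -1.]
shift cm [0.12 0.16 0.56] turn 0.0 or 0.0
```

View pics/s7d.png

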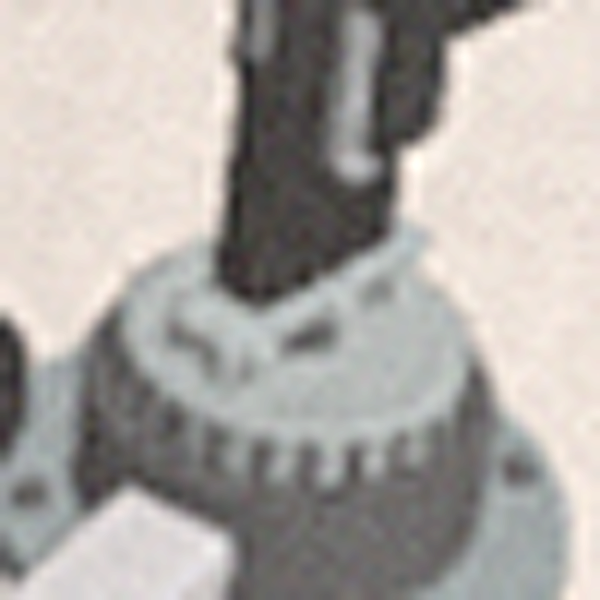

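Call:
{"fn": "carry_out", "kwargs": {"moves": [[1,[0.05,0,0],0],[1,[0.1,0,0],0],[1,[0.1,0,0],0]]}}

```text
clock: 10.0
tcp_pos: [0.4687, 0.2091, 0.0955]
orientation: [0.0, 0.737, 0.676, -0.0]
force: [-0.1, -0.9, -2.3]
gripper_width: 0.0128
```

```bash
python3 - <<'E'
from h import *
plan([.4705,.2095,.09],85)
E
```

```text
t 10.0 pos [0.4687 0.2091 0.0955] yaw 84.99 F [-0.15 -0.9  -2.26] M [ 0.017 -0.016 -0.02 ] w 0.0128 q [ 0.263  0.281 -0.351  0.94  -0.001  0.351] tilt [-4.e-04 -8.e-04 -1.e+00]
shift cm [0.06 0.18 0.55] turn -0.01 or -0.01
```

Call:
{"fn": "carry_out", "kwargs": {"moves": [[1,[0,0,0.05],0],[1,[0,0,0.1],0],[1,[0,0,0.15],0],[1,[0,0,0.2],0],[1,[0,0,0.2],0]]}}

```text
clock: 10.5
tcp_pos: [0.4688, 0.2093, 0.0935]
orientation: [-0.0, 0.737, 0.676, -0.0]
force: [-0.4, 0.2, -2.0]
gripper_width: 0.0131
```

Call:
{"fn": "carry_out", "kwargs": {"moves": [[1,[0,0,0.05],0],[1,[0,0,0.1],0],[1,[0,0,0.15],0],[1,[0,0,0.15],0]]}}

```text
clock: 10.9
tcp_pos: [0.4688, 0.2094, 0.0921]
orientation: [0.0, 0.737, 0.676, -0.0]
force: [0.1, -0.5, -2.4]
gripper_width: 0.0127
```

```bash
python3 - <<'E'
from h import *
plan([.4705,.2095,.09],85)
E
```

```text
t 10.9 pos [0.4688 0.2094 0.0921] yaw 85.0 F [ 0.08 -0.48 -2.37] M [ 0.037  0.029 -0.036] w 0.0127 q [ 0.264  0.285 -0.355  0.931 -0.     0.351] tilt [-1.e-04 -1.e-04 -1.e+00]
shift cm [0.03 0.16 0.21] turn -0.0 or -0.0
```

Call:
{"fn": "carry_out", "kwargs": {"moves": [[1,[0,0,0.05],0],[1,[0,0,0.1],0],[1,[0,0,0.15],0],[1,[0,0,0.15],0]]}}

```text
clock: 11.3
tcp_pos: [0.4688, 0.2094, 0.0906]
orientation: [-0.0, 0.737, 0.676, -0.0]
force: [0.4, -0.1, -1.2]
gripper_width: 0.013
```

Call:
{"fn": "carry_out", "kwargs": {"moves": [[1,[0,0,0.05],0],[1,[0,0,0.1],0],[1,[0,0,0.1],0]]}}

```text
clock: 11.6
tcp_pos: [0.4689, 0.2094, 0.0898]
orientation: [0.0, 0.737, 0.676, 0.0]
force: [-0.7, -1.0, 0.2]
gripper_width: 0.0126
```

Call:
{"fn": "carry_out", "kwargs": {"moves": [[1,[0,0,0.05],0],[1,[0,0,0.05],0],[1,[0,0,0.05],0]]}}

```text
clock: 11.9
tcp_pos: [0.469, 0.2094, 0.0897]
orientation: [0.0, 0.737, 0.676, 0.0]
force: [-1.9, -0.7, 6.2]
gripper_width: 0.013
```

```bash
python3 - <<'E'
from h import *
plan([.4705,.2095,.09],85)
b=snap('scene','s8.png')
a=b[215:265,370:420][:,:,::-1]
cv2.imwrite('pics/s8d.png',cv2.convertScaleAbs(cv2.resize(a,None,fx=12,fy=12,interpolation=cv2.INTER_CUBIC),alpha=1.8))
E
```

```text
t 11.9 pos [0.469  0.2094 0.0897] yaw 85.0 F [-1.85 -0.67  6.18] M [-0.112  0.477 -0.018] w 0.013 q [ 0.264  0.287 -0.359  0.924 -0.     0.351] tilt [ 6.e-04  0.e+00 -1.e+00]
shift cm [ 0.02  0.15 -0.03] turn -0.0 or -0.0
```

View pics/s8d.png

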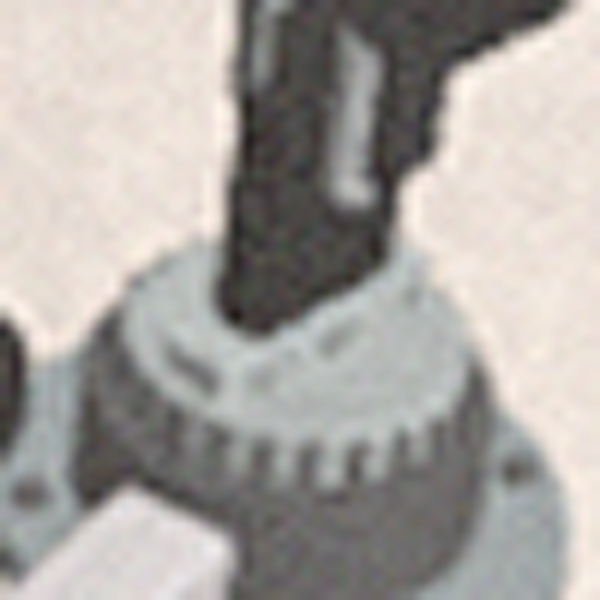

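Call:
{"fn": "carry_out", "kwargs": {"moves": [[1,[0.01,0,0],2],[1,[0.02,0,0],4],[1,[0.03,0,0],6],[1,[0.03,0.01,0],8],[1,[0.04,0.01,0],10],[1,[0.05,0.02,0],12],[1,[0.05,0.02,0],14],[1,[0.06,0.02,0],16],[1,[0.06,0.02,0],16]]}}

```text
clock: 12.85
tcp_pos: [0.4696, 0.2106, 0.0897]
orientation: [-0.0, 0.824, 0.567, 0.001]
force: [-1.0, 2.2, 5.2]
gripper_width: 0.0124
```

```bash
python3 - <<'E'
from h import *
plan([.4705,.2095,.09],69)
E
```

```text
t 12.85 pos [0.4696 0.2106 0.0897] yaw 69.04 F [-1.04  2.18  5.17] M [0.464 0.268 0.3  ] w 0.0124 q [ 0.265  0.288 -0.358  0.924  0.001  0.631] tilt [ 0.0013  0.0013 -1.    ]
shift cm [-0.07  0.12 -0.03] turn 0.04 or 0.04
```

Call:
{"fn": "carry_out", "kwargs": {"moves": [[1,[0.01,0,0],2],[1,[0.01,0,0],4],[1,[0.02,0,0],6],[1,[0.02,0,0],8],[1,[0.03,0,0],10],[1,[0.03,0,0],12],[1,[0.03,0,0],12]]}}

```text
clock: 13.55
tcp_pos: [0.4699, 0.211, 0.0897]
orientation: [-0.0, 0.878, 0.478, 0.001]
force: [0.1, 2.9, 5.4]
gripper_width: 0.0128
```

```bash
python3 - <<'E'
from h import *
plan([.4705,.2095,.09],57)
E
```

```text
t 13.55 pos [0.4699 0.211  0.0897] yaw 57.08 F [0.14 2.9  5.39] M [0.671 0.182 0.318] w 0.0128 q [ 0.265  0.288 -0.357  0.924  0.001  0.84 ] tilt [ 0.0015  0.0016 -1.    ]
shift cm [-0.09  0.13 -0.03] turn 0.08 or 0.08
```

Call:
{"fn": "carry_out", "kwargs": {"moves": [[1,[0.01,0,0],2],[1,[0.01,0,0],4],[1,[0.02,0,0],6],[1,[0.02,0,0],6]]}}

```text
clock: 13.95
tcp_pos: [0.4701, 0.2112, 0.0897]
orientation: [-0.0, 0.902, 0.431, 0.001]
force: [-0.4, 3.5, 4.9]
gripper_width: 0.0128
```

```bash
python3 - <<'E'
from h import *
plan([.4705,.2095,.09],51)
E
```

```text
t 13.95 pos [0.4701 0.2112 0.0897] yaw 51.08 F [-0.36  3.49  4.95] M [0.753 0.092 0.317] w 0.0128 q [ 0.266  0.288 -0.357  0.924  0.001  0.945] tilt [ 0.0016  0.0016 -1.    ]
shift cm [-0.11  0.14 -0.03] turn 0.08 or 0.08
```

Call:
{"fn": "carry_out", "kwargs": {"moves": [[1,[0.03,-0.03,0],2],[1,[0.05,-0.03,0],4],[1,[0.05,-0.03,0],4]]}}

```text
clock: 14.25
tcp_pos: [0.4702, 0.2114, 0.0897]
orientation: [-0.0, 0.917, 0.399, 0.001]
force: [-0.3, 2.4, 5.3]
gripper_width: 0.0129
```

```bash
python3 - <<'E'
from h import *
plan([.4705,.2095,.09],47)
E
```

```text
t 14.25 pos [0.4702 0.2114 0.0897] yaw 47.07 F [-0.35  2.38  5.29] M [0.462 0.045 0.314] w 0.0129 q [ 0.267  0.289 -0.356  0.924  0.     1.016] tilt [ 1.7e-03  9.0e-04 -1.0e+00]
shift cm [-0.12  0.15 -0.03] turn 0.07 or 0.07
```

Lateral load dropped; torque steady at 0.31. Continue in small steps.

Call:
{"fn": "carry_out", "kwargs": {"moves": [[1,[0.01,0,0],2],[1,[0.02,0,0],4],[1,[0.02,0,0],4]]}}

```text
clock: 14.55
tcp_pos: [0.4703, 0.2116, 0.0897]
orientation: [-0.0, 0.93, 0.367, 0.001]
force: [0.1, 1.5, 6.0]
gripper_width: 0.0129
```

```bash
python3 -c "
from h import *
plan([.4705,.2095,.09],47)"
```

```text
t 14.55 pos [0.4703 0.2116 0.0897] yaw 43.07 F [0.14 1.48 5.99] M [0.493 0.076 0.294] w 0.0129 q [ 0.267  0.289 -0.355  0.924  0.     1.086] tilt [ 1.7e-03  9.0e-04 -1.0e+00]
shift cm [-0.13  0.16 -0.03] turn -3.93 or -3.93
```

Call:
{"fn": "carry_out", "kwargs": {"moves": [[1,[0.01,0,0],2],[1,[0.02,0,0],4],[1,[0.02,0,0],4]]}}

```text
clock: 14.85
tcp_pos: [0.4705, 0.2117, 0.0897]
orientation: [-0.0, 0.942, 0.334, 0.001]
force: [-0.8, 1.7, 5.3]
gripper_width: 0.0128
```

```bash
python3 -c "
from h import *
plan([.4705,.2095,.09],47)"
```

```text
t 14.85 pos [0.4705 0.2117 0.0897] yaw 39.07 F [-0.8   1.68  5.29] M [0.489 0.109 0.258] w 0.0128 q [ 0.267  0.29  -0.355  0.924  0.     1.156] tilt [ 1.7e-03  9.0e-04 -1.0e+00]
shift cm [-0.14  0.17 -0.03] turn -7.93 or -7.93
```

Call:
{"fn": "carry_out", "kwargs": {"moves": [[1,[0.01,0,0],2],[1,[0.01,0,0],4],[1,[0.01,0,0],4]]}}

```text
clock: 15.15
tcp_pos: [0.4706, 0.2118, 0.0897]
orientation: [-0.0, 0.954, 0.301, 0.001]
force: [-0.3, 1.7, 4.7]
gripper_width: 0.013
```

```bash
python3 -c "
from h import *
plan([.4705,.2095,.09],47)"
```

```text
t 15.15 pos [0.4706 0.2118 0.0897] yaw 35.07 F [-0.32  1.68  4.69] M [0.459 0.031 0.334] w 0.013 q [ 0.267  0.29  -0.355  0.924  0.     1.226] tilt [ 1.8e-03  9.0e-04 -1.0e+00]
shift cm [-0.14  0.18 -0.03] turn -11.93 or -11.93
```

Call:
{"fn": "carry_out", "kwargs": {"moves": [[1,[0.01,0,0],1],[1,[0.01,0,0],2],[1,[0.01,0,0],3],[1,[0.01,0,0],3]]}}

```text
clock: 15.55
tcp_pos: [0.4707, 0.2119, 0.0897]
orientation: [-0.0, 0.961, 0.276, 0.001]
force: [-0.3, 1.9, 4.8]
gripper_width: 0.0128
```

```bash
python3 -c "
from h import *
plan([.4705,.2095,.09],47)"
```

```text
t 15.55 pos [0.4707 0.2119 0.0897] yaw 32.08 F [-0.31  1.93  4.83] M [ 0.532 -0.03   0.28 ] w 0.0128 q [ 0.267  0.29  -0.354  0.924  0.     1.278] tilt [ 0.0019  0.001  -1.    ]
shift cm [-0.15  0.19 -0.03] turn -14.92 or -14.92
```

Call:
{"fn": "carry_out", "kwargs": {"moves": [[1,[0.01,0,0],1],[1,[0.01,0,0],2],[1,[0.01,0,0],3],[1,[0.01,0,0],3]]}}

```text
clock: 15.95
tcp_pos: [0.4709, 0.2119, 0.0897]
orientation: [-0.0, 0.968, 0.251, 0.001]
force: [0.2, 2.5, 5.0]
gripper_width: 0.0133
```

```bash
python3 - <<'E'
from h import *
plan([.4705,.2095,.09],47)
b=snap('scene','s9.png')
a=b[205:265,360:420][:,:,::-1]
cv2.imwrite('pics/s9d.png',cv2.convertScaleAbs(cv2.resize(a,None,fx=10,fy=10,interpolation=cv2.INTER_CUBIC),alpha=1.8))
E
```

```text
t 15.95 pos [0.4709 0.2119 0.0897] yaw 29.08 F [0.21 2.45 4.96] M [ 0.516 -0.036  0.322] w 0.0133 q [ 0.267  0.29  -0.354  0.924  0.     1.33 ] tilt [ 1.9e-03  9.0e-04 -1.0e+00]
shift cm [-0.15  0.19 -0.03] turn -17.92 or -17.92
```

View pics/s9d.png

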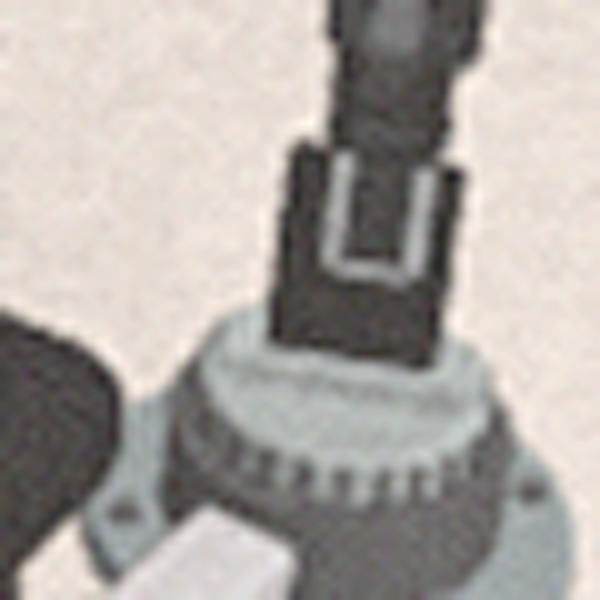

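Call:
{"fn": "carry_out", "kwargs": {"moves": [[1,[0,0,0],1],[1,[0.01,0,0],2],[1,[0.01,0,0],3],[1,[0.01,0,0],3]]}}

```text
clock: 16.4
tcp_pos: [0.471, 0.212, 0.0897]
orientation: [-0.0, 0.974, 0.225, 0.001]
force: [0.9, 2.4, 4.2]
gripper_width: 0.0128
```

```bash
python3 -c "
from h import *
plan([.4705,.2095,.09],47)"
```

```text
t 16.4 pos [0.471  0.212  0.0897] yaw 26.06 F [0.88 2.42 4.16] M [ 0.598 -0.032  0.355] w 0.0128 q [ 0.267  0.29  -0.354  0.924  0.     1.383] tilt [ 0.0019  0.001  -1.    ]
shift cm [-0.15  0.2  -0.03] turn -20.94 or -20.94
```

Call:
{"fn": "carry_out", "kwargs": {"moves": [[1,[0,0,0],1],[1,[0.01,0,0],2],[1,[0.01,0,0],2]]}}

```text
clock: 16.7
tcp_pos: [0.4711, 0.212, 0.0897]
orientation: [-0.0, 0.978, 0.208, 0.001]
force: [0.8, 2.6, 5.4]
gripper_width: 0.0125
```

```bash
python3 -c "
from h import *
plan([.4705,.2095,.09],47)"
```

```text
t 16.7 pos [0.4711 0.212  0.0897] yaw 24.07 F [0.8  2.63 5.45] M [ 0.552 -0.062  0.411] w 0.0125 q [ 0.267  0.291 -0.354  0.925  0.     1.418] tilt [ 2.e-03  9.e-04 -1.e+00]
shift cm [-0.15  0.21 -0.03] turn -22.93 or -22.93
```

Call:
{"fn": "carry_out", "kwargs": {"moves": [[1,[0,0,0],1],[1,[0,0,0],2],[1,[0,0,0],2]]}}

```text
clock: 17.0
tcp_pos: [0.4712, 0.212, 0.0897]
orientation: [-0.0, 0.981, 0.192, 0.001]
force: [-0.6, 1.9, 5.5]
gripper_width: 0.0134
```

```bash
python3 -c "
from h import *
plan([.4705,.2095,.09],47)"
```

```text
t 17.0 pos [0.4712 0.212  0.0897] yaw 22.08 F [-0.59  1.9   5.54] M [ 0.535 -0.079  0.493] w 0.0134 q [ 0.267  0.291 -0.353  0.924  0.     1.453] tilt [ 2.1e-03  9.0e-04 -1.0e+00]
shift cm [-0.16  0.21 -0.03] turn -24.92 or -24.92
```

Call:
{"fn": "carry_out", "kwargs": {"moves": [[1,[0,0,0],0.5],[1,[0,0,0],1],[1,[0,0,0],1.5],[1,[0,0,0],2],[1,[0,0,0],2.5],[1,[0,0,0],3]]}}

```text
clock: 17.6
tcp_pos: [0.4712, 0.2121, 0.0897]
orientation: [-0.0, 0.986, 0.166, 0.001]
force: [0.6, 2.9, 5.1]
gripper_width: 0.0126
```

```bash
python3 -c "
from h import *
plan([.4705,.2095,.09],47)"
```

```text
t 17.6 pos [0.4712 0.2121 0.0897] yaw 19.08 F [0.57 2.94 5.09] M [ 0.637 -0.242  0.674] w 0.0126 q [ 0.267  0.291 -0.353  0.924  0.     1.505] tilt [ 2.4e-03  9.0e-04 -1.0e+00]
shift cm [-0.15  0.22 -0.03] turn -27.92 or -27.92
```

Call:
{"fn": "carry_out", "kwargs": {"moves": [[1,[0,0,0],0]]}}

```text
clock: 17.7
tcp_pos: [0.4712, 0.212, 0.0897]
orientation: [-0.0, 0.986, 0.166, 0.001]
force: [1.1, 2.2, 4.7]
gripper_width: 0.0127
```

```bash
python3 -c "
from h import *
plan([.4705,.2095,.09],47)"
```

```text
t 17.7 pos [0.4712 0.212  0.0897] yaw 19.08 F [1.12 2.23 4.72] M [ 0.567 -0.272  0.705] w 0.0127 q [ 0.267  0.291 -0.353  0.924  0.     1.505] tilt [ 2.3e-03  9.0e-04 -1.0e+00]
shift cm [-0.15  0.22 -0.03] turn -27.92 or -27.92
```

Call:
{"fn": "carry_out", "kwargs": {"moves": [[1,[0,0,0],0.5],[1,[0,0,0],1],[1,[0,0,0],1.5],[1,[0,0,0],1.5]]}}

```text
clock: 18.1
tcp_pos: [0.4713, 0.212, 0.0897]
orientation: [-0.0, 0.988, 0.153, 0.001]
force: [0.1, 2.9, 5.5]
gripper_width: 0.0123
```

```bash
python3 -c "
from h import *
plan([.4705,.2095,.09],47)"
```

```text
t 18.1 pos [0.4713 0.212  0.0897] yaw 17.58 F [0.13 2.95 5.53] M [ 0.636 -0.351  0.682] w 0.0123 q [ 0.267  0.291 -0.353  0.924  0.     1.531] tilt [ 2.3e-03  8.0e-04 -1.0e+00]
shift cm [-0.15  0.22 -0.03] turn -29.42 or -29.42
```

Call:
{"fn": "carry_out", "kwargs": {"moves": [[1,[0,0,0],0]]}}

```text
clock: 18.2
tcp_pos: [0.4712, 0.212, 0.0897]
orientation: [-0.0, 0.988, 0.153, 0.001]
force: [1.8, 2.1, 5.0]
gripper_width: 0.0125
```

```bash
python3 -c "
from h import *
plan([.4705,.2095,.09],47)"
```

```text
t 18.2 pos [0.4712 0.212  0.0897] yaw 17.59 F [1.79 2.07 5.  ] M [ 0.653 -0.306  0.727] w 0.0125 q [ 0.267  0.291 -0.353  0.924  0.     1.531] tilt [ 2.3e-03  9.0e-04 -1.0e+00]
shift cm [-0.15  0.22 -0.03] turn -29.41 or -29.41
```

Call:
{"fn": "carry_out", "kwargs": {"moves": [[1,[0,0,0],0.5],[1,[0,0,0],1],[1,[0,0,0],1]]}}

```text
clock: 18.5
tcp_pos: [0.4712, 0.212, 0.0897]
orientation: [-0.0, 0.99, 0.144, 0.001]
force: [1.2, 2.8, 4.7]
gripper_width: 0.0126
```

```bash
python3 -c "
from h import *
plan([.4705,.2095,.09],47)"
```

```text
t 18.5 pos [0.4712 0.212  0.0897] yaw 16.59 F [1.22 2.82 4.66] M [ 0.612 -0.378  0.782] w 0.0126 q [ 0.267  0.291 -0.353  0.924  0.     1.549] tilt [ 2.3e-03  8.0e-04 -1.0e+00]
shift cm [-0.14  0.22 -0.03] turn -30.41 or -30.41
```

Call:
{"fn": "carry_out", "kwargs": {"moves": [[1,[0,0,0],0]]}}

```text
clock: 18.6
tcp_pos: [0.4713, 0.212, 0.0897]
orientation: [-0.0, 0.99, 0.144, 0.001]
force: [0.8, 3.4, 6.5]
gripper_width: 0.0127
```

```bash
python3 -c "
from h import *
plan([.4705,.2095,.09],47)"
```

```text
t 18.6 pos [0.4713 0.212  0.0897] yaw 16.6 F [0.85 3.36 6.53] M [ 0.603 -0.394  0.839] w 0.0127 q [ 0.267  0.291 -0.353  0.924  0.     1.548] tilt [ 2.4e-03  8.0e-04 -1.0e+00]
shift cm [-0.15  0.22 -0.03] turn -30.4 or -30.4
```

Call:
{"fn": "carry_out", "kwargs": {"moves": [[1,[0,0,0],-1],[1,[0,0,0],-2],[1,[0,0,0],-3],[1,[0,0,0],-4],[1,[0,0,0],-4]]}}

```text
clock: 19.1
tcp_pos: [0.4712, 0.212, 0.0897]
orientation: [-0.0, 0.984, 0.179, 0.001]
force: [1.6, 3.4, 5.6]
gripper_width: 0.0127
```

```bash
python3 -c "
from h import *
plan([.4705,.2095,.09],47)"
```

```text
t 19.1 pos [0.4712 0.212  0.0897] yaw 20.59 F [1.57 3.38 5.6 ] M [ 0.667 -0.24   0.559] w 0.0127 q [ 0.267  0.291 -0.354  0.924  0.     1.479] tilt [ 2.2e-03  9.0e-04 -1.0e+00]
shift cm [-0.15  0.21 -0.03] turn -26.41 or -26.41
```

Call:
{"fn": "carry_out", "kwargs": {"moves": [[1,[0,0,0],-1],[1,[0,0,0],-2],[1,[0,0,0],-3],[1,[0,0,0],-4],[1,[0,0,0],-4]]}}

```text
clock: 19.6
tcp_pos: [0.471, 0.212, 0.0897]
orientation: [-0.0, 0.977, 0.213, 0.001]
force: [0.3, 3.3, 6.2]
gripper_width: 0.0126
```

```bash
python3 -c "
from h import *
plan([.4705,.2095,.09],47)"
```

```text
t 19.6 pos [0.471  0.212  0.0897] yaw 24.56 F [0.33 3.28 6.23] M [ 0.657 -0.202  0.322] w 0.0126 q [ 0.267  0.291 -0.354  0.925  0.     1.409] tilt [ 1.8e-03  9.0e-04 -1.0e+00]
shift cm [-0.15  0.2  -0.03] turn -22.44 or -22.44
```

Call:
{"fn": "carry_out", "kwargs": {"moves": [[1,[0,0,0],-1],[1,[0,0,0],-2],[1,[0,0,0],-3],[1,[0,0,0],-4],[1,[0,0,0],-4]]}}

```text
clock: 20.1
tcp_pos: [0.4709, 0.2119, 0.0897]
orientation: [-0.0, 0.969, 0.246, 0.001]
force: [0.0, 2.3, 6.5]
gripper_width: 0.0127
```

```bash
python3 -c "
from h import *
plan([.4705,.2095,.09],47)"
```

```text
t 20.1 pos [0.4709 0.2119 0.0897] yaw 28.52 F [0.02 2.31 6.51] M [ 0.636 -0.063  0.142] w 0.0127 q [ 0.267  0.29  -0.354  0.925  0.     1.34 ] tilt [ 1.7e-03  9.0e-04 -1.0e+00]
shift cm [-0.15  0.19 -0.03] turn -18.48 or -18.48
```

Call:
{"fn": "carry_out", "kwargs": {"moves": [[1,[0,0,0],-1],[1,[0,0,0],-2],[1,[0,0,0],-3],[1,[0,0,0],-3]]}}

```text
clock: 20.5
tcp_pos: [0.4708, 0.2117, 0.0897]
orientation: [-0.0, 0.962, 0.271, 0.001]
force: [0.2, 2.2, 6.0]
gripper_width: 0.0127
```

```bash
python3 - <<'E'
from h import *
plan([.4705,.2095,.09],47)
b=snap('scene','s10.png')
a=b[205:265,360:420][:,:,::-1]
cv2.imwrite('pics/s10d.png',cv2.convertScaleAbs(cv2.resize(a,None,fx=10,fy=10,interpolation=cv2.INTER_CUBIC),alpha=1.8))
E
```

```text
t 20.5 pos [0.4708 0.2117 0.0897] yaw 31.5 F [0.21 2.19 6.02] M [ 0.52  -0.098 -0.063] w 0.0127 q [ 0.267  0.29  -0.354  0.925  0.     1.288] tilt [ 1.4e-03  6.0e-04 -1.0e+00]
shift cm [-0.14  0.18 -0.03] turn -15.5 or -15.5
```

View pics/s10d.png

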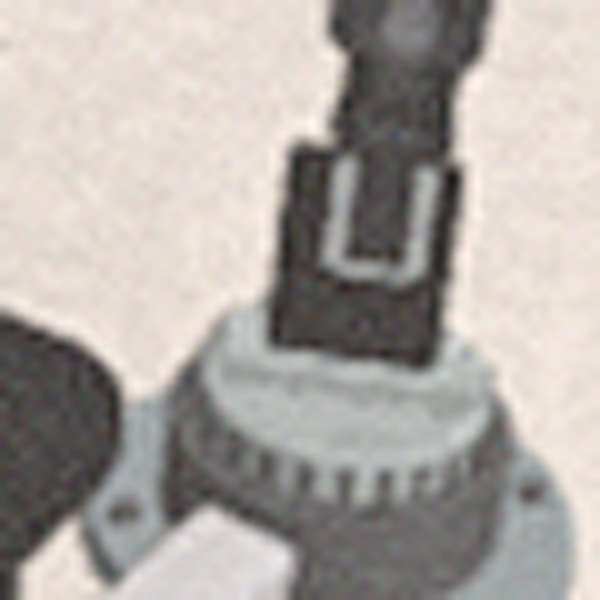

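Call:
{"fn": "carry_out", "kwargs": {"moves": [[1,[0,0,-0.1],0.5],[1,[0,0,-0.3],0.5],[1,[0,0,-0.6],0.5],[1,[0,0,-1],0.5],[1,[0,0,-1.5],0.5],[1,[0,0,-2.5],0.5],[1,[0,0,-4],0.5],[1,[0,0,-7],0.5],[1,[0,0,-10],0.5],[1,[0,0,-11],0.5]]}}

```text
clock: 21.55
tcp_pos: [0.4711, 0.2117, 0.2027]
orientation: [0.0, 0.964, 0.267, 0.002]
force: [0.0, -0.2, -1.9]
gripper_width: 0.0126
```

```bash
python3 - <<'E'
from h import *
plan([.532,-.2015,.2],56.5)
b=snap('scene','s11.png');t=snap('top','t11.png')
a=b[170:270,345:445][:,:,::-1]
cv2.imwrite('pics/s11d.png',cv2.convertScaleAbs(cv2.resize(a,None,fx=6,fy=6,interpolation=cv2.INTER_CUBIC),alpha=1.8))
E
```

```text
t 21.55 pos [0.4711 0.2117 0.2027] yaw 30.99 F [ 0.01 -0.21 -1.9 ] M [0.048 0.027 0.005] w 0.0126 q [ 0.267  0.208 -0.169  1.19  -0.     1.297] tilt [ 4.e-03  6.e-04 -1.e+00]
shift cm [-16.05  38.55   0.27] turn -25.51 or -25.51
```

View pics/s11d.png

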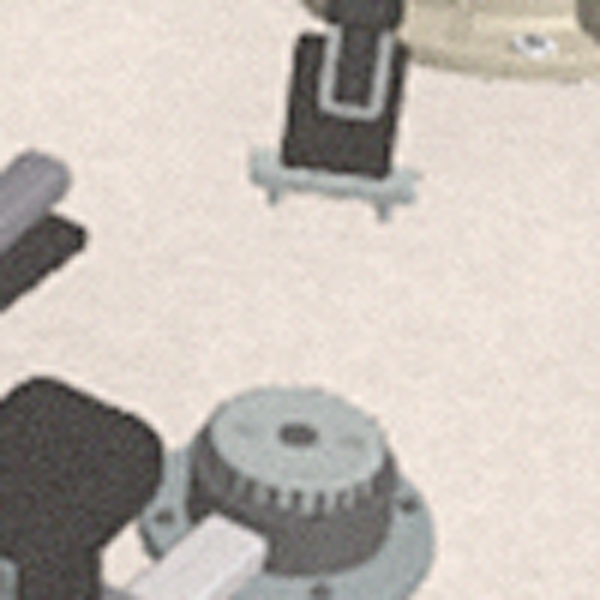

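```bash
python3 - <<'E'
from h import *
g=lambda pts,z:back('scene',(np.array(pts,float)+.5)/6-.5+[345,170],z)
q=g([(245,428),(352,440)],.05);d=q[0]-q[1];print(q,np.hypot(*d[:2]),np.degrees(np.arctan2(d[1],d[0])))
q=g([(275,203),(383,217)],.155);d=q[0]-q[1];print(q.mean(0),np.hypot(*d[:2]),np.degrees(np.arctan2(d[1],d[0])))
P=np.array([.4711,.2117,0])
for a in(-53,-59,-65):
 for dd in (0,.002):
  sx=np.array([np.cos(np.radians(a)),np.sin(np.radians(a)),0]);c=P+dd*sx
  print(a,dd,((proj('scene',[c+.02*sx+[0,0,.152],c-.02*sx+[0,0,.152]])-[345,170]+.5)*6-.5).round(0).tolist())
E
```

```text
[[0.48176266 0.18966382 0.05      ]
 [0.45816861 0.22328764 0.05      ]] 0.04107603091078544 -54.94242228603671
[0.47385615 0.2084321  0.155     ] 0.039156343481113604 -58.055023748181476
-53 0 [[285.0, 213.0], [395.0, 222.0]]
-53 0.002 [[279.0, 212.0], [389.0, 222.0]]
-59 0 [[285.0, 210.0], [395.0, 225.0]]
-59 0.002 [[279.0, 209.0], [389.0, 224.0]]
-65 0 [[286.0, 207.0], [394.0, 228.0]]
-65 0.002 [[280.0, 206.0], [389.0, 227.0]]
```

Call:
{"fn": "carry_out", "kwargs": {"moves": [[1,[-1.6,3.85,0],-2.6],[1,[-3.2,7.7,0],-5.2],[1,[-4.8,11.55,0],-7.8],[1,[-6.4,15.4,0],-10.4],[1,[-8,19.3,0],-13],[1,[-9.6,23.1,0],-15.6],[1,[-11.2,27,0],-18.2],[1,[-12.8,30.8,0],-20.8],[1,[-14.4,34.7,0],-23.4],[1,[-16.05,38.55,0],-25.5]]}}

```text
clock: 22.65
tcp_pos: [0.5299, -0.2028, 0.1971]
orientation: [-0.001, 0.881, 0.474, -0.001]
force: [1.0, 0.1, -2.0]
gripper_width: 0.0128
```

Call:
{"fn": "carry_out", "kwargs": {"moves": [[1,[0,0,0],0],[1,[0,0,0],0],[1,[0,0,0],0]]}}

```text
clock: 22.95
tcp_pos: [0.5301, -0.2005, 0.1978]
orientation: [-0.001, 0.881, 0.473, -0.001]
force: [0.2, 0.1, -2.0]
gripper_width: 0.0127
```

```bash
python3 - <<'E'
from h import *
plan([.5315,-.2013,.09],56.5)
E
```

```text
t 22.95 pos [ 0.5301 -0.2005  0.1978] yaw 56.51 F [ 0.23  0.1  -2.05] M [ 0.004 -0.019  0.043] w 0.0127 q [-0.503  0.312 -0.043  1.219  0.     0.081] tilt [-0.0026  0.0016 -1.    ]
shift cm [1.000e-02 2.000e-01 1.078e+01] turn 0.01 or 0.01
```

Call:
{"fn": "carry_out", "kwargs": {"moves": [[1,[0,0.05,3],0],[1,[0,0.1,6],0],[1,[0,0.1,8.5],0],[1,[0,0.1,10],0],[1,[0,0.1,10.5],0],[1,[0,0.1,10.5],0],[1,[0,0.1,10.5],0]]}}

```text
clock: 23.65
tcp_pos: [0.5325, -0.2017, 0.0951]
orientation: [0.001, 0.881, 0.474, 0.0]
force: [0.0, 0.1, -1.0]
gripper_width: 0.0129
```

```bash
python3 - <<'E'
from h import *
plan([.5315,-.2013,.082],56.5)
b=snap('scene','s12.png')
a=b[140:215,225:300][:,:,::-1]
cv2.imwrite('pics/s12d.png',cv2.convertScaleAbs(cv2.resize(a,None,fx=8,fy=8,interpolation=cv2.INTER_CUBIC),alpha=1.8))
E
```

```text
t 23.65 pos [ 0.5325 -0.2017  0.0951] yaw 56.55 F [ 0.01  0.13 -1.02] M [ 0.006 -0.077  0.025] w 0.0129 q [-0.503  0.379 -0.21   0.981 -0.     0.081] tilt [ 1.2e-03 -7.0e-04 -1.0e+00]
shift cm [-0.02 -0.11  1.31] turn 0.05 or 0.05
```

View pics/s12d.png

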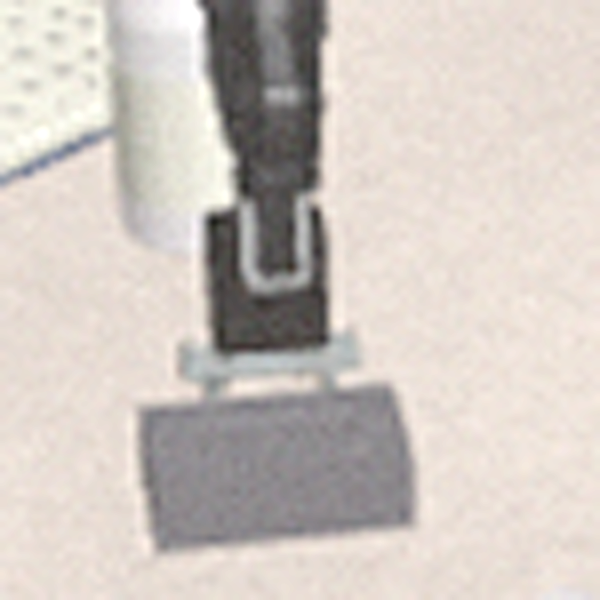

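```bash
python3 - <<'E'
from h import *
g=lambda im,o,s,pts,z:back('scene',(np.array(pts,float)+.5)/s-.5+o,z)
sx=np.array([np.cos(np.radians(-33.5)),np.sin(np.radians(-33.5)),0]);sy=np.array([-sx[1],sx[0],0])
O=[225,140]
q=g(0,O,8,[(143,408),(390,385)],.03);print('front edge',q,np.linalg.norm(q[0]-q[1]));c=q.mean(0)-.025*sy;print('rest c',c)
q=g(0,O,8,[(155,550),(413,524)],.0);print('bottom front',q,np.linalg.norm(q[0]-q[1]));print(q.mean(0)-.025*sy)
foot=.055
p=g(0,O,8,[(183,377),(357,360)],foot) # bottom front corners of plate
print('plate front bottom',p,np.linalg.norm(p[0]-p[1]));f=p.mean(0)-.008*sy;print(f)
d=f-c;print('offset along sx',d@sx,'sy',d@sy)
# prongs at rest top level
s1=back('scene',(np.array([(203,375),(355,357)],float)+.5)/7-.5+[220,140],.03);print('orig plate',s1.mean(0),np.linalg.norm(s1[0]-s1[1]))
E
```

```text
front edge [[ 0.55719119 -0.25017012  0.03      ]
 [ 0.48407    -0.20281836  0.03      ]] 0.08711427628339394
rest c [ 0.50683217 -0.24734139  0.03      ]
bottom front [[ 0.58386396 -0.21267406  0.        ]
 [ 0.50871002 -0.16394166  0.        ]] 0.08957099174885992
[ 0.53248857 -0.209155    0.        ]
plate front bottom [[ 0.55966183 -0.22252255  0.055     ]
 [ 0.50898858 -0.19058335  0.055     ]] 0.05989901444306712
[ 0.52990971 -0.21322404  0.055     ]
offset along sx 0.00041340639044863534 sy 0.041187322082745635
orig plate [ 0.52732944 -0.21188059  0.03      ] 0.061137354086692935
```

Call:
{"fn": "carry_out", "kwargs": {"moves": [[1,[0,-0.05,0.4],0],[1,[0,-0.05,0.8],0],[1,[0,-0.05,1.1],0],[1,[0,-0.05,1.3],0],[1,[0,-0.05,1.4],0],[1,[0,-0.05,1.5],0],[1,[0,-0.05,1.6],0],[1,[0,-0.05,1.7],0]]}}

```text
clock: 24.5
tcp_pos: [0.5316, -0.2019, 0.0772]
orientation: [0.0, 0.881, 0.473, 0.0]
force: [-1.0, 0.5, -1.2]
gripper_width: 0.0128
```

Call:
{"fn": "carry_out", "kwargs": {"moves": [[1,[0,0,0.1],0],[1,[0,0,0.2],0],[1,[0,0,0.2],0]]}}

```text
clock: 24.8
tcp_pos: [0.5314, -0.2018, 0.0751]
orientation: [-0.0, 0.881, 0.473, -0.0]
force: [0.9, 0.1, -1.9]
gripper_width: 0.0127
```

In the slot without contact. Continue.

Call:
{"fn": "carry_out", "kwargs": {"moves": [[1,[0,0,0.1],0],[1,[0,0,0.2],0],[1,[0,0,0.3],0],[1,[0,0,0.3],0]]}}

```text
clock: 25.2
tcp_pos: [0.5314, -0.2018, 0.072]
orientation: [-0.0, 0.881, 0.473, -0.0]
force: [0.8, 0.2, -2.0]
gripper_width: 0.0127
```

Call:
{"fn": "carry_out", "kwargs": {"moves": [[1,[0,0,0.1],0],[1,[0,0,0.2],0],[1,[0,0,0.2],0],[1,[0,0,0.2],0]]}}

```text
clock: 25.6
tcp_pos: [0.5314, -0.2018, 0.0701]
orientation: [-0.0, 0.881, 0.473, -0.0]
force: [0.7, 0.8, -2.4]
gripper_width: 0.0129
```

Call:
{"fn": "carry_out", "kwargs": {"moves": [[1,[0,0,0.05],0],[1,[0,0,0.05],0],[1,[0,0,0.05],0]]}}

```text
clock: 25.9
tcp_pos: [0.5316, -0.2019, 0.0699]
orientation: [0.0, 0.881, 0.473, 0.0]
force: [-0.2, 0.4, -0.2]
gripper_width: 0.013
```

Call:
{"fn": "carry_out", "kwargs": {"moves": [[0.5,[0,0,0],0],[0.5,[0,0,0],0],[0.5,[0,0,0],0],[0,[0,0,0],0],[0,[0,0,0],0],[0,[0,0,0],0],[0,[0,0,0],0]]}}

```text
clock: 26.6
tcp_pos: [0.5315, -0.2019, 0.0697]
orientation: [0.0, 0.881, 0.473, 0.0]
force: [-0.2, -0.4, 0.5]
gripper_width: 0.0855
```

```bash
python3 - <<'E'
from h import *
plan([.5315,-.2013,.082],56.5)
b=snap('scene','s13.png')
a=b[140:215,225:300][:,:,::-1]
cv2.imwrite('pics/s13d.png',cv2.convertScaleAbs(cv2.resize(a,None,fx=8,fy=8,interpolation=cv2.INTER_CUBIC),alpha=1.8))
E
```

```text
t 26.6 pos [ 0.5315 -0.2019  0.0697] yaw 56.5 F [-0.21 -0.39  0.48] M [ 0.019 -0.003  0.023] w 0.0855 q [-0.504  0.401 -0.245  0.925 -0.     0.081] tilt [ 1.e-04 -1.e-04 -1.e+00]
shift cm [ 0.05 -0.03 -1.23] turn -0.0 or -0.0
```

View pics/s13d.png

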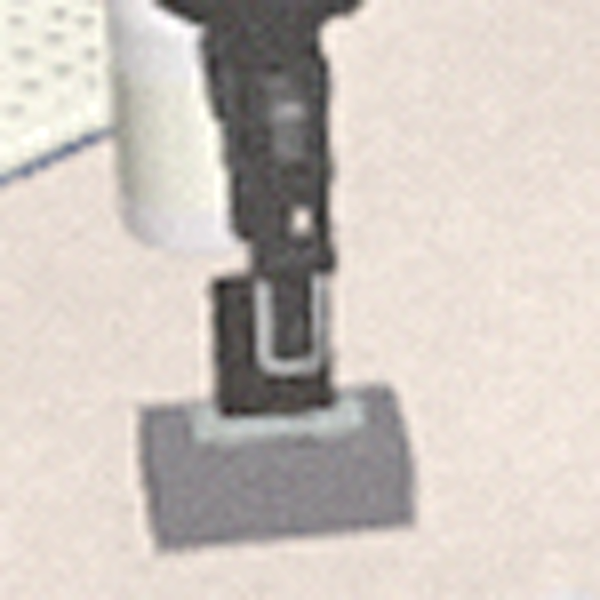

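Spanner sits on the rest, fingers open. Retreat straight up.

Call:
{"fn": "carry_out", "kwargs": {"moves": [[0,[0,0,-0.5],0],[0,[0,0,-1.5],0],[0,[0,0,-4],0],[0,[0,0,-8],0],[0,[0,0,-12],0],[0,[0,0,-15],0],[0,[0,0,-15],0],[0,[0,0,-15],0]]}}

```text
clock: 27.45
tcp_pos: [0.5321, -0.2021, 0.2211]
orientation: [0.001, 0.881, 0.473, 0.001]
force: [0.0, -0.6, 0.2]
gripper_width: 0.0852
```

```bash
python3 - <<'E'
from h import *
plan([.5315,-.2013,.082],56.5)
b=snap('scene','s14.png');t=snap('top','t14.png')
a=b[140:215,225:300][:,:,::-1]
r=b[200:275,355:430][:,:,::-1]
cv2.imwrite('pics/s14d.png',cv2.convertScaleAbs(cv2.resize(np.hstack([a,r]),None,fx=5,fy=5,interpolation=cv2.INTER_CUBIC),alpha=1.8))
a0=cv2.imread('pics/scene0.png').astype(int);d=np.abs(a0-b[:,:,::-1]).max(2)
d=cv2.GaussianBlur(d.astype(np.float32),(5,5),0)
cv2.imwrite('pics/diff.png',np.clip(d*4,0,255).astype(np.uint8))
E
```

```text
t 27.45 pos [ 0.5321 -0.2021  0.2211] yaw 56.5 F [ 0.04 -0.55  0.21] M [-0.047 -0.019 -0.011] w 0.0852 q [-0.504  0.303  0.002  1.267 -0.     0.081] tilt [ 0.0025 -0.0014 -1.    ]
shift cm [ 0.04 -0.13 13.91] turn -0.0 or -0.0
```

View pics/s14d.png

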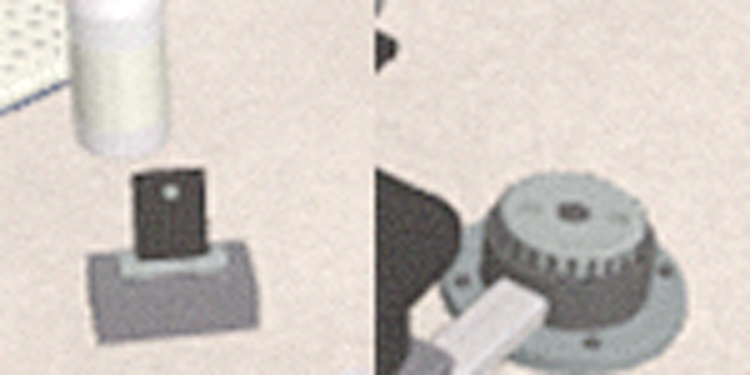

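View pics/diff.png

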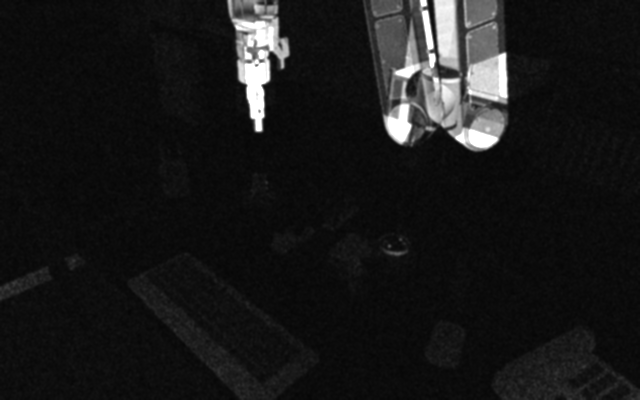

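```bash
python3 -c "
from h import *
print(job_done())"
```

```text
the job is handed in; nothing more can be done
None
```

The lock ring is turned tight, the spanner is back upright in its rest, and the job is handed in at 27.5 s. No verdict was reported.

- **Seating:** I lowered the spanner onto the ring in small steps and made one 1 mm sideways correction when a 2 N side force appeared. Both prongs went fully home with the plate flat on the ring, under about 6–8 N.
- **Turning:** I turned clockwise. The ring moved at about 0.3 N m, then the torque climbed against the stop. I stopped at about 0.8 N m; single readings there were 0.78 and 0.84. I eased the torque back to about zero before lifting off.
- **Ring angle:** In the pictures the hole line went from about -5° to -55°, a turn of about 0.87 rad, which fits the expected 0.6–1.0 rad.
- **Spanner back:** It went into the slot without contact until the plate met the rest. I opened the gripper and withdrew straight up.
- **Final check:** The last scene picture shows the spanner upright with its plate on the rest. Compared with the first picture, only the ring and the arm have changed, so the bystanders appear untouched.

**Checks that disagreed:**
- **Depths:** The recognition network's positions from the scene camera were up to 10 cm off. I used positions worked out from the picture pixels instead.
- **Fingertips:** They looked about 20 mm higher in the pictures than the stated geometry. The grip held throughout anyway.
- **Torque past the stop:** Torque against angle was nearly the same loading and unloading, which looks more like flex in the grip than spring travel of the ring. How far the ring went past its stop is therefore not measured; tightness rests on the wrist torque alone.

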